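# Run out the label winder and put the label reels away by tag

### The arm

A 7-joint arm with a two-finger parallel gripper is mounted at the origin on the work surface. World frame = base frame: x ahead of the robot, y to its left, z up, the work surface at z = 0. Lengths are in mm, angles in rad, forces in N, time in s.
With the tool pointing down it reaches from about 400 to 875 mm from the base axis. Payload 6.5 kg.
Tool frame: the origin (TCP) lies at the centre of the arm's flange, where the gripper is bolted on; the fingertips stand 173 mm ahead of it and the grasp point (between the pads) lies 155 mm ahead of it; z points along the fingers, y is the line along which they close (so a half turn about z gives the same grasp; the last joint's range is limited). The gripper opens to 85 mm and grips with 20 to 120 N. Pads are 22 mm wide; open, the fingers measure 114 mm over their backs; the gripper's body (76 mm by 85 mm) begins 54 mm behind the grasp point. The pads swing forward as they close: fully open they stand 13 mm farther back than shut.
Start: joints at [-0.066, 0.536, -0.004, 1.538, 0.003, 1.067, -0.071], TCP at [649.992, 0.005, 404.69] pointing down, gripper open.
Joint ranges: [-2.7, 2.7], [-0.37, 2.16], [-1.27, 1.26], [0.24, 2.4], [-1.31, 4.45], [0.19, 1.91], [-2.76, 2.76]. Speed limits (rad/s): [2.39, 2.39, 3.14, 3.14, 3.14, 3.14, 3.14].

### API

Orientations are given as a unit quaternion [w, x, y, z].
In Python, from station import r gives the robot as it stands.
- The arm moves only by the tool move_arm, never from a script. Its argument "commands" is one flat list of numbers, 7 for each row, row after row: the shift along the tool's x, y, z in m, then the turn, a rotation vector about the tool's x, y, z in rad, then the finger opening in m, from 0 to 0.0854. In form: [tx, ty, tz, wx, wy, wz, fingers, tx, ty, tz, wx, wy, wz, fingers, ...]. A call has 1 to 5 rows; each row is the pose to reach, as a shift and turn from the pose commanded when the call began, along the tool's axes at that moment; what a row does not reach only later rows make up. A row lasts 1/8 s, in which the tool goes at most 62.5 mm and 10.7 degrees, less where a joint would pass 70% of its speed; a pose out of reach is approached as far as the arm can. A call with a gripper value outside its range is refused whole. The fingers move at their own pace and stop on an object; "squeeze" is the grip in N (left out, the last holds). Time passes only in rows, so rows that repeat a pose let the fingers close. It gives the time, the measured TCP pose, the force, the opening and the grip force at its end, in the units of the state.
- r.sense(): the state, without advancing time (a new reading comes with each control period).
- r.camera(name): name is "scene" or "side" or "wrist"; returns a dict with "color" (480x640x3 uint8, red, green, blue), "intrinsics" (3x3 intrinsics, pixels), "T" (4x4, takes a point from camera to world coordinates). Camera axes: x right, y down, z forward; pixel columns grow to the right and rows downward; lengths in mm; the calibration is good to about 2 mm. The wrist camera is an equidistant fisheye: a pixel r from the principal point sees the ray r / f radians off the axis. A picture is of the moment at which its call begins. There is no depth.
- r.finish_job(): hands the job in; it is judged then, once.
The state is a dict: "time_s": time; "qpos": joint angles; "qvel": joint speeds; "effort": joint torques, N m; "position": TCP position; "eef_rot": TCP orientation; "contact_force": force on the tool from outside, world axes, zero at the start; "moment": the same for the moment, N m; "finger_gap": finger opening in mm; "grip_force": force on a finger pad.
Only numpy, scipy, OpenCV 4.12 (cv2) and the standard library are available. Lean on these libraries where they do the work, as an engineer would, in place of code of your own. Each camera call takes 0.05 s, during which the arm holds its last target. There are 200 camera calls.

### The job

Shut down the label winder on the café counter: turn its crank clockwise until the end of the strip comes off, which you notice by the drag suddenly dropping away, and stop cranking within a turn or so of that. Then lift the full reel off the turntable and set the grey empty reel flat on the turntable in its place. All the label reels, the full one and those lying about, go away flat in the trays, one to a compartment: green tags in the oak tray marked green, red tags in the grey tray marked red; do not disturb the call bell, the lids or the milk pitcher.

Things in the scene. Friction and masses are not known exactly. Their poses are not given: they have to be found in the camera images.
- winder: the fixed label winder: a blue box with aluminium top, 150 mm (its x) by 280 mm (its y), 60 mm high; origin: centre of underside. On top: crank at its +y end, dark turntable with the full reel at its -y end, a blue strip outlet 26 mm high behind that (y -0.124 to -0.138), a white feeler roller in between, a gauge slot along the +x edge. The supply roll is closed up inside.
- crank_axis (a point): the vertical axis of the crank, at the height where the knob is gripped, 106 mm above the counter. The knob runs round it at a radius of 50 mm.
- crank (a joint): turn of the crank since the start, rad, growing clockwise seen from above; a pawl stops it going back. At 0 the knob lies on the winder's -x side of the axis. The strip runs out after 3 to 6 turns. Until then it drags at the knob with 10 to 14 N while it moves, afterwards with about 1 N; at rest it stays where it is left.
- knob (a point): middle of the crank's black knob, an upright cylinder 26 mm across, 38 mm high, spinning freely on its pin; the point is 23 mm above the top of the steel crank arm (arm top 83 mm, knob top 121 mm above the counter). Grip it from above with the tool at this point and lead it round without turning the hand.
- feeler (a joint): position in m of the sprung tension feeler, a white roller 15 mm across (top 76 mm above the counter) in a short cross slot: near 0 while the strip is under tension; jumps to 0.018, towards the gauge (winder's +x), when the end of the strip has come off.
- gauge_pointer (a point): the orange pointer of the strip-left gauge in the slot along the winder's +x edge. It moves along the winder's +y, 19 mm per turn of the crank, and passes y = -0.014 in the winder's frame (start of the scale's red zone) when the strip comes off; beyond y = +0.016, 1.6 turns later, is too far.
- turntable_centre (a point): centre of the turntable's floor, 66 mm above the counter. The turntable is a shallow round dish, 87 mm across inside its rim, the rim 7 mm high and 4 mm thick; it turns with the crank, one to one.
- full_green: label reel: flanges 76 mm across, a roll of labels between, 24 mm high, and a core stub 34 mm across rising 24 mm above the top flange (grip it from above; 48 mm in all, 0.1 to 0.25 kg). White with a green tag: a broad ring on the top flange and a disc on the stub. Origin: centre of the underside, z up when flat. Absent if full_red is present: the full reel, on the turntable at the start.
- full_red: label reel: flanges 76 mm across, a roll of labels between, 24 mm high, and a core stub 34 mm across rising 24 mm above the top flange (grip it from above; 48 mm in all, 0.1 to 0.25 kg). White with a red tag: a broad ring on the top flange and a disc on the stub. Origin: centre of the underside, z up when flat. Absent if full_green is present: the full reel, on the turntable at the start.
- green_a: label reel: flanges 76 mm across, a roll of labels between, 24 mm high, and a core stub 34 mm across rising 24 mm above the top flange (grip it from above; 48 mm in all, 0.1 to 0.25 kg). White with a green tag: a broad ring on the top flange and a disc on the stub. Origin: centre of the underside, z up when flat. Lies flat on the counter at the start; may be absent.
- green_b: label reel: flanges 76 mm across, a roll of labels between, 24 mm high, and a core stub 34 mm across rising 24 mm above the top flange (grip it from above; 48 mm in all, 0.1 to 0.25 kg). White with a green tag: a broad ring on the top flange and a disc on the stub. Origin: centre of the underside, z up when flat. Lies flat on the counter at the start; may be absent.
- red_a: label reel: flanges 76 mm across, a roll of labels between, 24 mm high, and a core stub 34 mm across rising 24 mm above the top flange (grip it from above; 48 mm in all, 0.1 to 0.25 kg). White with a red tag: a broad ring on the top flange and a disc on the stub. Origin: centre of the underside, z up when flat. Lies flat on the counter at the start; may be absent.
- red_b: label reel: flanges 76 mm across, a roll of labels between, 24 mm high, and a core stub 34 mm across rising 24 mm above the top flange (grip it from above; 48 mm in all, 0.1 to 0.25 kg). White with a red tag: a broad ring on the top flange and a disc on the stub. Origin: centre of the underside, z up when flat. Lies flat on the counter at the start; may be absent.
- empty_reel: the empty reel: flanges 76 mm across, only a bare core between, 24 mm high, and a core stub 34 mm across rising 24 mm above the top flange (grip it from above; 48 mm in all, 0.08 kg). Grey, with no tag. Origin: centre of the underside, z up when flat. Lies flat on the counter at the start.
- green_tray: an oak tray fixed to the counter, marked green at its ends and in its compartments: 272 mm (its x) by 94 mm (its y), rim 21 mm high, walls and dividers 5 mm, floor 5 mm above its underside. Three compartments in a row, 84 by 84 mm, centred at x = -0.089, 0, +0.089 in its frame. Origin: centre of the underside.
- red_tray: the same tray in grey plastic, marked red
- call_bell: a steel call bell on a black foot, 84 mm across and 53 mm high, loose; leave it alone. Origin at the centre of the underside.
- lid_stack: a stack of black takeaway lids, 90 mm across and 64 mm high, loose; leave it alone. Origin at the centre of the underside.
- milk_pitcher: a steel milk pitcher, 76 mm across and 92 mm high, with a handle reaching 66 mm out, loose; leave it alone. Origin at the centre of the underside.
Mind the look-alikes: they are no part of the job. Leave any blue look-alike of the red_b alone.

How it is judged:
By the outcome, as a careful person would: the job done as asked, in the order asked, and still so for the second after the job is handed in, with the robot touching nothing.
Of full_green, full_red only 1 to 1 are there at a start; the rules pass over those that are not, and their reading is None.
Of green_a, green_b, red_a, red_b only 2 to 4 are there at a start; the rules pass over those that are not, and their reading is None.
At some moment in a run one of green_a, green_b, red_a, red_b may be knocked a few centimetres aside while the robot is not near it.
Once in a run the grip may slacken for a moment while it holds something.
It also fails if it takes over 210 s, if anything falls off the work surface, if the arm or the gripper's body presses on something with over 40 N, if the wrist force passes 120 N, or if a joint passes its speed limit or range.

## Working session

There is one attempt and no reset: what is moved stays moved. The work goes in short steps, Python scripts to look and compute and a tool call to move; the robot and the scene stay as the last step left them, time stands still between calls to the robot, and variables do not carry over. Pictures are saved under pics/ and viewed, at most 14 in all, crops included, and the job is handed in when it is done.

Besides the shell and the picture viewer there is one more tool, called as name(argument=value, ...) on one line, values as JSON. move_arm: Moves the arm, as the interface text tells. Its arguments: {"type":"object","properties":{"commands":{"type":"array"},"squeeze":{"type":"number"}},"required":["commands"]}

```bash
ls; mkdir -p pics
python3 - <<'E'
from station import r
import cv2
s=r.sense();print(s)
for n in("scene","side","wrist"):
    c=r.camera(n);cv2.imwrite(f"pics/{n}0.png",c["color"][:,:,::-1]);print(n,c["intrinsics"].tolist(),c["T"].round(3).tolist())
E
```

```text
pics
{'time_s': 0.0, 'qpos': array([-0.06620192,  0.53719448, -0.00442526,  1.53886526,  0.00260957,
        1.06727599, -0.0711832 ]), 'qvel': array([-5.82354808e-04,  2.21397382e-03, -3.82762502e-04, -5.70908572e-05,
       -1.37693655e-03, -5.66391755e-04,  5.56510929e-04]), 'effort': array([-4.51575825e-04, -5.83398092e+01,  1.04865700e+00, -2.59097242e+01,
        1.23920938e-02,  9.44124302e-03, -7.87308863e-06]), 'position': array([ 6.49676341e+02, -2.96856166e-03,  4.03797667e+02]), 'eef_rot': array([-5.61804051e-04,  7.07076891e-01,  7.07136137e-01, -6.62617958e-04]), 'contact_force': array([ 0.63560604, -1.0183396 , -0.18018479]), 'moment': array([ 0.02772919,  0.00775722, -0.00534556]), 'grip_force': 0.0, 'finger_gap': 85.71114498039938}
scene [[557.4661670710135, 0.0, 314.4281134044321], [0.0, 557.4661670710135, 239.4011933709979], [0.0, 0.0, 1.0]] [[0.168, 0.559, -0.812, 1528.37], [0.986, -0.089, 0.143, -163.64], [0.008, -0.824, -0.566, 749.162], [0.0, 0.0, 0.0, 1.0]]
side [[433.9239903984809, 0.0, 305.73761836808353], [0.0, 433.9239903984809, 239.57059633028314], [0.0, 0.0, 1.0]] [[0.89, -0.259, 0.376, 276.11], [-0.456, -0.489, 0.744, -636.231], [-0.009, -0.833, -0.553, 570.961], [0.0, 0.0, 0.0, 1.0]]
wrist [[371.64829954431775, 0.0, 321.1350435262296], [0.0, 371.64829954431775, 239.00152014248212], [0.0, 0.0, 1.0]] [[1.0, 0.001, -0.002, 648.995], [0.001, -0.965, -0.261, 66.055], [-0.003, 0.261, -0.965, 373.253], [0.0, 0.0, 0.0, 1.0]]
```

View pics/scene0.png

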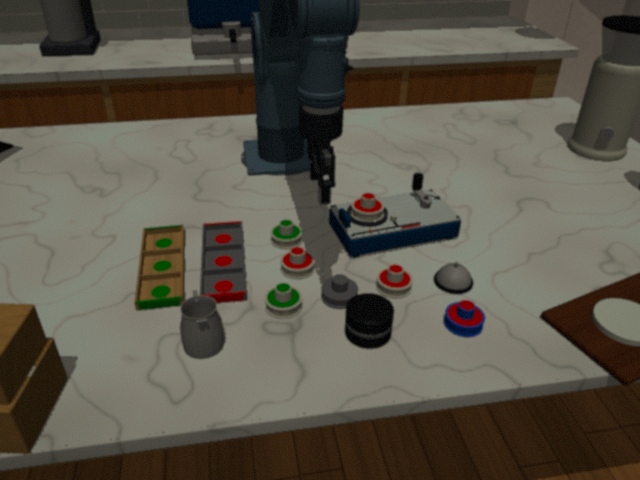

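View pics/side0.png

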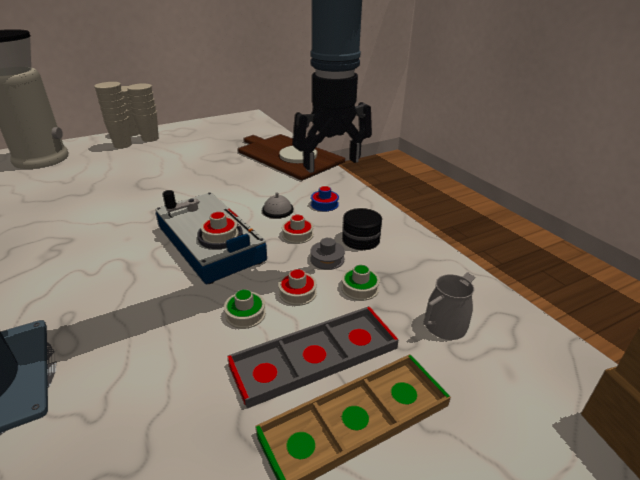

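View pics/wrist0.png

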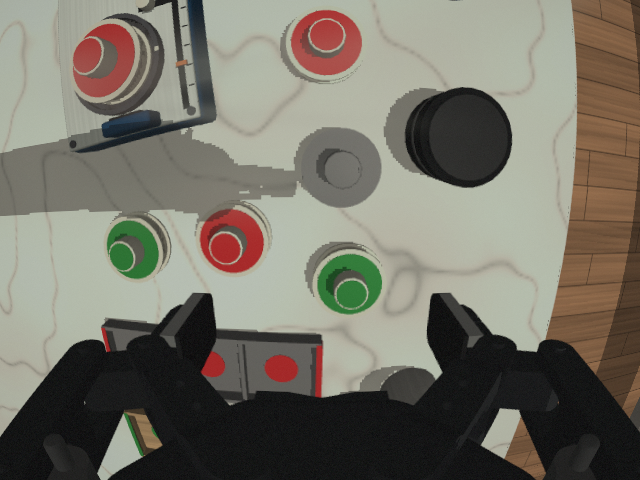

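```bash
cat > h.py <<'E'
from station import r
import cv2, numpy as np
def ray(c,u,v,fish=False):
    K=c["intrinsics"];x=(u-K[0,2])/K[0,0];y=(v-K[1,2])/K[1,1]
    if fish:
        t=np.hypot(x,y);d=np.array([x/t*np.sin(t),y/t*np.sin(t),np.cos(t)]) if t>1e-9 else np.array([0,0,1.])
    else: d=np.array([x,y,1.])
    return c["T"][:3,:3]@d,c["T"][:3,3]
def plane(c,u,v,z,fish=False):
    d,o=ray(c,u,v,fish);return (o+d*(z-o[2])/d[2])[:2]
def tri(rays):
    A=0;b=0
    for d,o in rays:
        d=d/np.linalg.norm(d);P=np.eye(3)-np.outer(d,d);A=A+P;b=b+P@o
    return np.linalg.solve(A,b)
def blobs(c,col,amin=25):
    h=cv2.cvtColor(c["color"],cv2.COLOR_RGB2HSV).astype(int)
    H,S,V=h[...,0],h[...,1],h[...,2]
    m=((S>130)&(V>60))&(((H<8)|(H>172)) if col=="red" else ((H>45)&(H<80)))
    n,l,st,ce=cv2.connectedComponentsWithStats(m.astype(np.uint8),connectivity=4)
    return [(st[i,4],st[i,:4].tolist(),ce[i]) for i in range(1,n) if st[i,4]>=amin]
E
python3 - <<'E'
from h import *
np.set_printoptions(precision=1,suppress=True)
for n in("scene","side","wrist"):
    c=r.camera(n);f=n=="wrist"
    for col in("red","green"):
        for a,b,ce in blobs(c,col):
            print(n,col,a,b,ce.round(1),"z48",plane(c,*ce,48,f),"z24",plane(c,*ce,24,f),"z5",plane(c,*ce,5,f))
    if n=="scene": g=cv2.resize(c["color"][160:260,310:480],None,fx=4.7,fy=4.7,interpolation=cv2.INTER_CUBIC);cv2.imwrite("pics/wz.png",g[:,:,::-1])
    if n=="side": g=cv2.resize(c["color"][170:290,140:300],None,fx=5,fy=5,interpolation=cv2.INTER_CUBIC);cv2.imwrite("pics/wz2.png",g[:,:,::-1])
E
```

```text
scene red 57 [363, 193, 11, 7] [368.  195.8] z48 [353.4 179.3] z24 [313.2 191. ] z5 [281.4 200.3]
scene red 192 [354, 199, 28, 14] [367.5 206.3] z48 [402.7 165.5] z24 [364.1 176.8] z5 [333.6 185.7]
scene red 58 [204, 222, 36, 4] [221.9 223.2] z48 [ 424.1 -186.3] z24 [ 386.3 -187.1] z5 [ 356.4 -187.7]
scene red 37 [402, 223, 17, 5] [410.1 225.5] z48 [501.4 241.9] z24 [466.2 255.8] z5 [438.4 266.8]
scene red 141 [214, 234, 18, 10] [222.7 238.4] z48 [ 487.1 -186.8] z24 [ 451.4 -187.6] z5 [ 423.2 -188.2]
scene red 79 [291, 247, 13, 8] [296.7 250.5] z48 [558.8 -31. ] z24 [525.6 -26.5] z5 [499.3 -22.9]
scene red 244 [283, 253, 30, 16] [297.3 261.5] z48 [598.2 -35.5] z24 [566.3 -31.1] z5 [541.1 -27.6]
scene red 167 [214, 255, 19, 12] [222.9 260.7] z48 [ 570.6 -189.2] z24 [ 537.8 -190.1] z5 [ 511.9 -190.8]
scene red 88 [389, 265, 14, 8] [395.4 268.5] z48 [653.9 161.4] z24 [624.  172.6] z5 [600.3 181.4]
scene red 278 [379, 270, 32, 18] [394.1 279.8] z48 [689.6 148.3] z24 [660.9 159. ] z5 [638.1 167.4]
scene red 508 [204, 280, 42, 23] [225.6 292.1] z48 [ 674.6 -187.6] z24 [ 645.4 -188.4] z5 [ 
[... 4020 characters left out ...]
26] [213.  365.3] z48 [ 531.9 -163.6] z24 [ 523.2 -180.6] z5 [ 516.4 -194. ]
wrist red 697 [264, 355, 34, 27] [280.5 368. ] z48 [ 605.9 -163. ] z24 [ 602.7 -179.9] z5 [ 600.2 -193.3]
wrist green 1217 [107, 221, 51, 57] [136.8 246.4] z48 [464.7 -29.9] z24 [451.1 -37. ] z5 [440.4 -42.6]
wrist green 447 [110, 244, 23, 26] [120.8 256.4] z48 [443.6 -40.8] z24 [428.4 -48.7] z5 [416.5 -54.9]
wrist green 1710 [318, 255, 63, 58] [348.1 279.3] z48 [674.  -61.3] z24 [675.9 -70.7] z5 [677.3 -78.1]
wrist green 594 [337, 281, 28, 26] [350.5 293.7] z48 [676.7 -76.1] z24 [678.7 -86.6] z5 [680.3 -94.9]
wrist green 125 [124, 413, 19, 43] [132.9 433.3] z48 [ 395.4 -293.3] z24 [ 376.7 -319.8] z5 [ 361.9 -340.8]
```

View pics/wz.png

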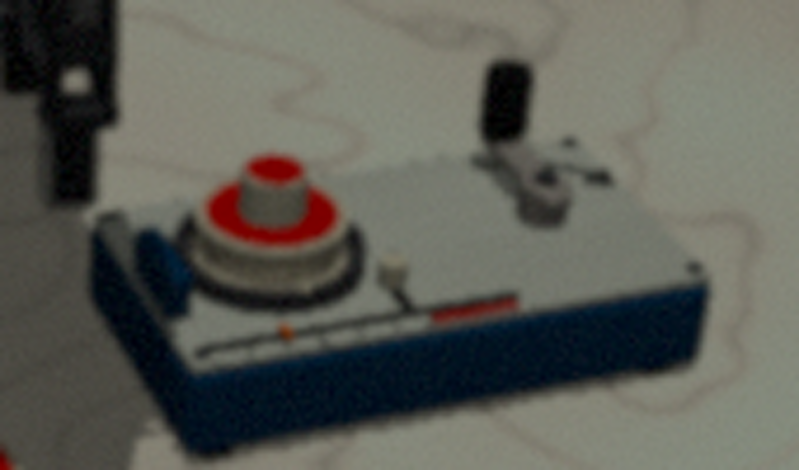

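View pics/wz2.png

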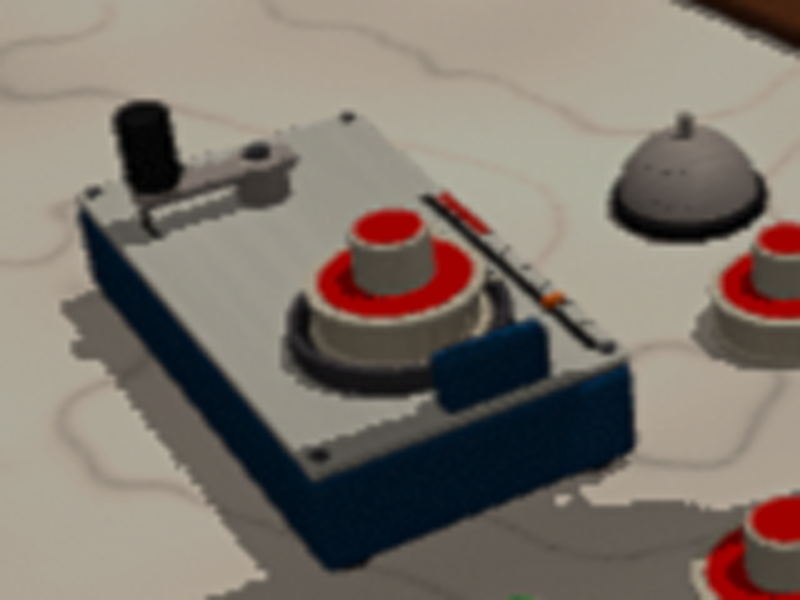

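Run:
```python
from h import *
np.set_printoptions(precision=1,suppress=True)
S=r.camera("scene");D=r.camera("side");W=r.camera("wrist")
s=lambda u,v:(310+u/4.7,160+v/4.7); d=lambda u,v:(140+u/5,170+v/5)
a=[plane(S,*s(*p),60) for p in((705,283),(197,372),(97,213))]
b=[plane(D,*d(*p),60) for p in((318,480),(630,360),(82,200))]
# names: scene +x+y,+x-y,-x-y ; side -x-y,+x-y,-x+y
print("scene",a,"side",b)
yv=lambda v:np.degrees(np.arctan2(-v[0],v[1]));xv=lambda v:np.degrees(np.arctan2(v[1],v[0]))
print("yaw",yv(a[0]-a[1]),xv(a[1]-a[2]),yv(b[2]-b[0]),xv(b[1]-b[0]),np.linalg.norm(a[0]-a[1]),np.linalg.norm(b[2]-b[0]))
print("centre",(a[0]+a[2])/2,(b[1]+b[2])/2)
print("knob tri",tri([ray(S,*s(508,66)),ray(D,*d(143,107))]),plane(S,*s(508,66),121),plane(D,*d(143,107),121))
print("hub",tri([ray(S,*s(543,185)),ray(D,*d(258,150))]),plane(S,*s(543,185),86),plane(D,*d(258,150),86))
print("full",plane(S,368,195.8,114),plane(D,217.2,214.9,114),plane(W,86.6,54.9,114,1))
print("pointer",plane(S,*s(287,332),62),plane(D,*d(552,299),62))
print("empty",plane(S,340,281,48),plane(D,327.5,243,48),plane(W,345,169,48,1))
```

```text
scene [array([515.6, 356. ]), array([552. ,  92.1]), array([403.9,  73.6])] side [array([403.9,  61. ]), array([544.8,  81.7]), array([366.4, 331. ])]
yaw 7.848454020031691 7.098637091123199 7.916778202230624 8.37433610974756 266.41486290976417 272.61730614340223
centre [459.7 214.8] [455.6 206.3]
knob tri [396.8 287.  122.8] [392.6 288.8] [397.3 289.5]
hub [446.2 294.7  82.6] [454.2 290.7] [445.  291.2]
full [463.9 147.1] [465.6 147.6] [461.9 147.6]
pointer [528.7 141.1] [532.  139.5]
empty [676.2  39.8] [666.7  33. ] [669.8  41.3]
```

Full reel with red tag sits on the turntable (scene 368,205). Candidates: red reels at (297,260) and (394,278), green reels at (286,230) and (284,298), and the blue-bodied look-alike with a red ring at (464,318), which I leave alone. The grey empty reel at (340,290) could be mistaken for the bell (455,277) or the lids (369,320). The knob is at (418,177), and the crops confirm it and the crank hub.

move_arm(commands=[0.036,-0.032,0.01,0,0,0,0.06,0.072,-0.064,0.02,0,0,0,0.06,0.108,-0.096,0.03,0,0,0,0.06,0.144,-0.127,0.04,0,0,0,0.06,0.144,-0.127,0.04,0,0,0,0.06], squeeze=60)

```text
time_s: 1.08
position: [520.5, 147.5, 364.1]
eef_rot: [-0.001, 0.705, 0.709, -0.001]
contact_force: [0.4, -0.5, 0.1]
finger_gap: 59.9
grip_force: 0.0
```

move_arm(commands=[0.036,-0.032,0.01,0,0,0,0.06,0.072,-0.064,0.02,0,0,0,0.06,0.108,-0.096,0.03,0,0,0,0.06,0.1445,-0.1275,0.04,0,0,0,0.06,0.1445,-0.1275,0.04,0,0,0,0.06])

```text
time_s: 1.7
position: [393.6, 291.0, 324.4]
eef_rot: [-0.001, 0.705, 0.709, -0.0]
contact_force: [0.8, -0.6, -0.3]
finger_gap: 60.3
grip_force: 0.0
```

Run:
```python
from h import *
s=r.sense();print(s["time_s"],s["position"],s["eef_rot"],s["contact_force"],s["finger_gap"])
c=r.camera("wrist");cv2.imwrite("pics/w1.png",c["color"][:,:,::-1])
```

```text
1.7 [393.59190653 291.00119474 324.41315839] [-7.28802373e-04  7.05042843e-01  7.09164318e-01 -1.68407419e-04] [ 0.81115209 -0.61950014 -0.33351289] 60.266248914645544
```

View pics/w1.png

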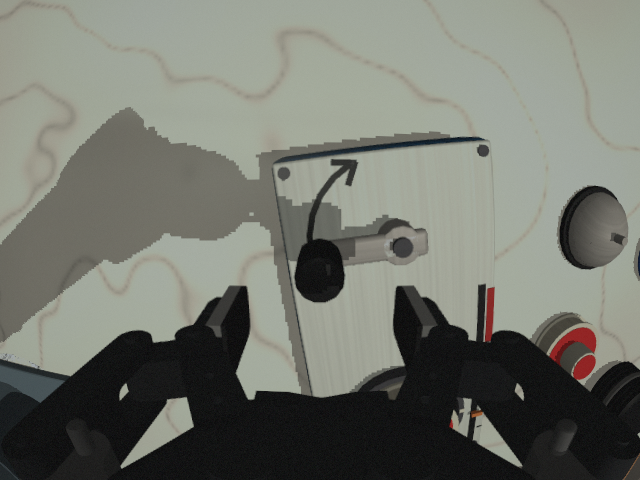

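Run:
```python
from h import *
s=r.sense();print(s["position"],s["eef_rot"])
c=r.camera("wrist")
print(plane(c,319,284,121,1),plane(c,402,247,86,1),c["T"].round(3)[:3,3])
print([plane(c,*p,62,1) for p in((284,173),(483,150))])
```

```text
[395.27584003 289.28940906 324.74219689] [3.20248979e-06 7.06177882e-01 7.08034456e-01 8.74213216e-05]
[393.44166359 285.10718322] [442.39130465 294.263973  ] [394.454 355.319 294.091]
[array([371.06506865, 335.21623379]), array([500.93321249, 353.65767349])]
```

move_arm(commands=[0,0,0.0,0,0,0,0.06])

```text
time_s: 1.92
position: [396.9, 287.3, 325.0]
eef_rot: [0.0, 0.708, 0.706, 0.0]
contact_force: [0.3, 0.6, 0.6]
finger_gap: 60.3
grip_force: 0.0
```

move_arm(commands=[-0.001,0,0.02,0,0,0,0.06,-0.001,0,0.04,0,0,0,0.06,-0.001,0,0.058,0,0,0,0.06,-0.001,0,0.0635,0,0,0,0.06,-0.001,0,0.0635,0,0,0,0.06])

```text
time_s: 2.55
position: [396.1, 287.0, 261.3]
eef_rot: [0.0, 0.708, 0.707, -0.0]
contact_force: [0.3, -0.3, 1.0]
finger_gap: 60.5
grip_force: 0.0
```

move_arm(commands=[0,0,0,0,0,0,0.02,0,0,0,0,0,0,0.015,0,0,0,0,0,0,0.015,0,0,0,0,0,0,0.015,0,0,0,0,0,0,0.015])

```text
time_s: 3.18
position: [393.2, 287.8, 261.8]
eef_rot: [-0.001, 0.707, 0.708, -0.002]
contact_force: [-10.4, -1.3, 14.1]
finger_gap: 24.3
grip_force: 58.0
```

move_arm(commands=[0,-0.0015,-0.002,0,0,0,0.015,0,-0.0025,-0.002,0,0,0,0.015])

```text
time_s: 3.42
position: [392.5, 287.3, 262.4]
eef_rot: [-0.0, 0.707, 0.707, -0.0]
contact_force: [2.3, 3.1, -17.2]
finger_gap: 24.3
grip_force: 60.6
```

move_arm(commands=[0.0304,0.0054,0,0,0,0,0.015,0.0519,0.0276,0,0,0,0,0.015,0.0562,0.0582,0,0,0,0,0.015,0.0417,0.0855,0,0,0,0,0.015,0.0139,0.099,0,0,0,0,0.015])

```text
time_s: 4.05
position: [491.7, 302.7, 262.2]
eef_rot: [-0.001, 0.706, 0.708, -0.0]
contact_force: [-10.3, 3.5, -6.6]
finger_gap: 24.1
grip_force: 62.3
```

Run:
```python
from h import *
c=r.camera("scene");g=cv2.resize(c["color"][160:260,310:480],None,fx=4.7,fy=4.7,interpolation=cv2.INTER_CUBIC);cv2.imwrite("pics/wz3.png",g[:,:,::-1])
s=r.sense();print(s["time_s"],s["position"],s["contact_force"],s["finger_gap"],s["grip_force"])
```

```text
4.1 [492.72845773 297.02200653 261.97375296] [-5.43983629 -0.9137295   1.76892959] 24.12170505772106 63.40749979019165
```

move_arm(commands=[-0.0304,-0.0054,0,0,0,0,0.015,-0.0519,-0.0276,0,0,0,0,0.015,-0.0562,-0.0582,0,0,0,0,0.015,-0.0417,-0.0855,0,0,0,0,0.015,-0.0139,-0.099,0,0,0,0,0.015])

```text
time_s: 4.72
position: [392.8, 285.0, 262.5]
eef_rot: [0.001, 0.708, 0.706, -0.002]
contact_force: [13.9, -2.8, -22.0]
finger_gap: 24.0
grip_force: 62.2
```

move_arm(commands=[0.0304,0.0054,0,0,0,0,0.015,0.0519,0.0276,0,0,0,0,0.015,0.0562,0.0582,0,0,0,0,0.015,0.0417,0.0855,0,0,0,0,0.015,0.0139,0.099,0,0,0,0,0.015])

```text
time_s: 5.35
position: [491.7, 302.7, 262.2]
eef_rot: [-0.001, 0.706, 0.708, -0.0]
contact_force: [-10.4, 3.9, -6.5]
finger_gap: 24.5
grip_force: 64.0
```

move_arm(commands=[-0.0304,-0.0054,0,0,0,0,0.015,-0.0519,-0.0276,0,0,0,0,0.015,-0.0562,-0.0582,0,0,0,0,0.015,-0.0417,-0.0855,0,0,0,0,0.015,-0.0139,-0.099,0,0,0,0,0.015])

```text
time_s: 5.98
position: [392.8, 285.0, 262.5]
eef_rot: [0.001, 0.708, 0.706, -0.002]
contact_force: [13.6, -2.8, -22.3]
finger_gap: 24.6
grip_force: 62.7
```

move_arm(commands=[0.0304,0.0054,0,0,0,0,0.015,0.0519,0.0276,0,0,0,0,0.015,0.0562,0.0582,0,0,0,0,0.015,0.0417,0.0855,0,0,0,0,0.015,0.0139,0.099,0,0,0,0,0.015])

```text
time_s: 6.6
position: [491.7, 302.8, 262.2]
eef_rot: [-0.001, 0.706, 0.708, -0.0]
contact_force: [-9.7, 4.2, -6.6]
finger_gap: 24.1
grip_force: 64.4
```

Run:
```python
from h import *
for n,b in(("scene",(160,260,310,480)),("side",(170,290,140,300))):
    c=r.camera(n);g=cv2.resize(c["color"][b[0]:b[1],b[2]:b[3]],(400*(b[3]-b[2])//(b[1]-b[0])*3//5*1,240) ,interpolation=cv2.INTER_CUBIC)
    h=cv2.cvtColor(c["color"],cv2.COLOR_RGB2HSV).astype(int);m=(h[...,0]>8)&(h[...,0]<18)&(h[...,1]>140)&(h[...,2]>110);m[:b[0]]=0;m[b[1]:]=0;m[:,:b[2]]=0;m[:,b[3]:]=0
    ys,xs=np.nonzero(m);print(n,len(xs),xs.mean() if len(xs) else 0,ys.mean() if len(xs) else 0, plane(c,xs.mean(),ys.mean(),62) if len(xs) else 0)
s=r.sense();print(s["time_s"],s["position"],s["contact_force"],s["finger_gap"],s["grip_force"])
```

```text
scene 0 0 0 0
side 3 240.0 220.0 [526.17328182 189.93410631]
6.7 [492.40983578 297.73279658 262.22220002] [-1.14947003 -3.41370727 -7.95732073] 24.55236155023446 64.17118549346924
```

move_arm(commands=[-0.0304,-0.0054,0,0,0,0,0.015,-0.0519,-0.0276,0,0,0,0,0.015,-0.0562,-0.0582,0,0,0,0,0.015,-0.0417,-0.0855,0,0,0,0,0.015,-0.0139,-0.099,0,0,0,0,0.015])

```text
time_s: 7.32
position: [392.8, 285.0, 262.5]
eef_rot: [0.001, 0.708, 0.706, -0.002]
contact_force: [13.3, -2.8, -21.4]
finger_gap: 24.6
grip_force: 62.9
```

move_arm(commands=[0.0304,0.0054,0,0,0,0,0.015,0.0519,0.0276,0,0,0,0,0.015,0.0562,0.0582,0,0,0,0,0.015])

```text
time_s: 7.7
position: [449.1, 345.0, 262.1]
eef_rot: [-0.001, 0.706, 0.708, -0.003]
contact_force: [-6.9, -8.4, -4.6]
finger_gap: 24.6
grip_force: 64.7
```

Run:
```python
from h import *
c=r.camera("side");g=cv2.resize(c["color"][170:290,140:300],None,fx=5,fy=5,interpolation=cv2.INTER_CUBIC);cv2.imwrite("pics/s2.png",g[:,:,::-1])
c=r.camera("scene");g2=cv2.resize(c["color"][160:260,310:480],(800,480),interpolation=cv2.INTER_CUBIC)
cv2.imwrite("pics/s3.png",cv2.resize(np.vstack([g[100:400],g2[100:400]]),(800,600))[:,:,::-1])
s=r.sense();print(s["time_s"],s["position"],s["contact_force"])
```

```text
7.8 [453.26591483 343.25556147 262.4027414 ] [  4.85351895   1.82261081 -14.80571802]
```

View pics/s3.png

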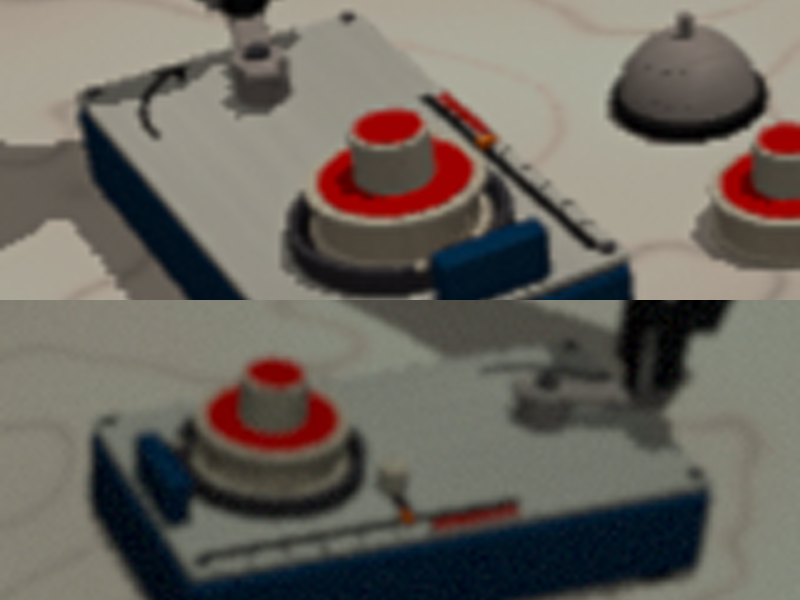

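move_arm(commands=[-0.0145,0.0273,0,0,0,0,0.015,-0.0423,0.0408,0,0,0,0,0.015])

```text
time_s: 8.05
position: [491.2, 303.3, 262.3]
eef_rot: [-0.001, 0.706, 0.708, 0.001]
contact_force: [-7.4, 3.6, -11.7]
finger_gap: 24.4
grip_force: 64.0
```

move_arm(commands=[-0.0304,-0.0054,0,0,0,0,0.015,-0.0519,-0.0276,0,0,0,0,0.015,-0.0562,-0.0582,0,0,0,0,0.015,-0.0417,-0.0855,0,0,0,0,0.015,-0.0139,-0.099,0,0,0,0,0.015])

```text
time_s: 8.68
position: [392.1, 286.2, 262.6]
eef_rot: [0.001, 0.708, 0.706, -0.0]
contact_force: [17.3, 1.9, -30.7]
finger_gap: 24.2
grip_force: 62.4
```

move_arm(commands=[0.0304,0.0054,0,0,0,0,0.015,0.0519,0.0276,0,0,0,0,0.015,0.0562,0.0582,0,0,0,0,0.015])

```text
time_s: 9.05
position: [449.2, 344.7, 262.2]
eef_rot: [-0.001, 0.706, 0.708, -0.002]
contact_force: [-1.5, -7.1, -8.5]
finger_gap: 24.3
grip_force: 64.8
```

Run:
```python
from h import *
c=r.camera("scene");g=cv2.resize(c["color"][160:260,310:480],(800,480),interpolation=cv2.INTER_CUBIC);cv2.imwrite("pics/s4.png",g[:,:,::-1])
s=r.sense();print(s["time_s"],s["position"],s["contact_force"])
```

```text
9.1 [454.31913177 343.06267126 262.57694857] [  7.5418268    3.87381051 -20.79959568]
```

View pics/s4.png

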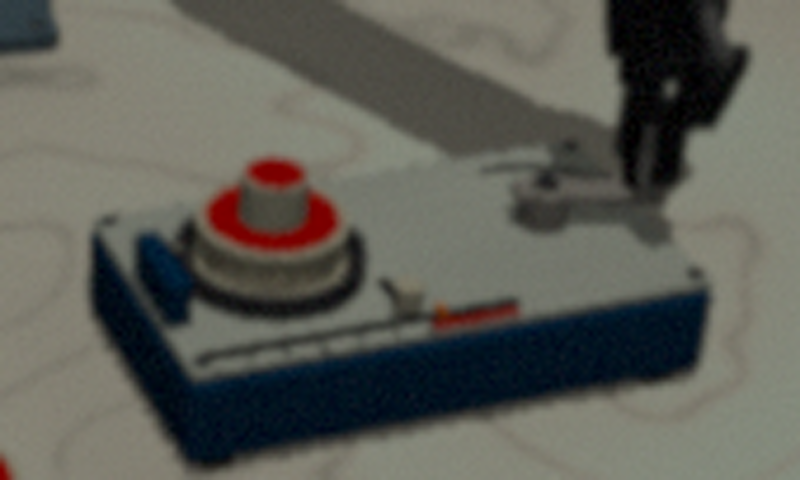

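move_arm(commands=[0,0,0,0,0,0,0.06,0,0,0,0,0,0,0.06,0,0,0,0,0,0,0.06,0,0,-0.04,0,0,0,0.06,0,0,-0.077,0,0,0,0.06])

```text
time_s: 9.72
position: [450.7, 343.7, 341.5]
eef_rot: [-0.0, 0.707, 0.707, 0.0]
contact_force: [1.0, 0.9, 0.9]
finger_gap: 60.2
grip_force: 0.0
```

move_arm(commands=[-0.05,0.003,0,0,0,0,0.06,-0.1,0.006,0,0,0,0,0.06,-0.15,0.01,0,0,0,0,0.06,-0.1963,0.0128,0,0,0,0,0.06,-0.1963,0.0128,0,0,0,0,0.06])

```text
time_s: 10.35
position: [464.0, 143.6, 340.6]
eef_rot: [0.001, 0.709, 0.705, -0.0]
contact_force: [0.1, 1.2, 0.2]
finger_gap: 60.1
grip_force: 0.0
```

Run:
```python
from h import *
np.set_printoptions(precision=1,suppress=True)
s=r.sense();print(s["time_s"],s["position"],s["contact_force"])
c=r.camera("wrist")
for a,b,ce in blobs(c,"red"): print(a,b,ce,plane(c,*ce,114,1),plane(c,*ce,48,1))
S=r.camera("scene");D=r.camera("side")
for nm,p,q,z in(("pitcher",(202,350),(449,333),0),("pitchtop",(197,300),(454,287),92),("lid",(369,304),(362,219),64)):
    print(nm,plane(S,*p,z),plane(D,*q,z))
```

```text
10.35 [464.  143.6 340.6] [0.1 1.2 0.2]
483 [396, 71, 17, 67] [404.4 102.8] [507.6 230.3] [522.4 237.3]
790 [619, 79, 21, 64] [629.4 108.6] [671.7 246.3] [741.8 258.6]
1937 [506, 168, 60, 73] [529.4 202.1] [587.5 178.4] [629.3 167.8]
5408 [267, 191, 106, 102] [319.3 236.2] [462.4 157.8] [461.9 140.4]
714 [538, 194, 27, 34] [551.3 210.4] [605.  173.7] [652.6 161.6]
2006 [294, 230, 51, 49] [319.  254.2] [462.1 147.6] [461.6 126.6]
203 [387, 375, 20, 25] [395.5 388.3] [512.1  53.2] [528.4   0.5]
pitcher [ 775.6 -238.4] [ 752.7 -257.6]
pitchtop [ 742.2 -237.5] [ 758.3 -240.8]
lid [770.9  74.4] [771.9  60.6]
```

move_arm(commands=[0,-0.001,0.03,0,0,0,0.06,0,-0.001,0.055,0,0,0,0.06,0,-0.001,0.072,0,0,0,0.06,0,-0.001,0.072,0,0,0,0.06,0,-0.001,0.072,0,0,0,0.02], squeeze=50)

```text
time_s: 11.12
position: [463.2, 148.4, 268.8]
eef_rot: [0.0, 0.707, 0.708, 0.001]
contact_force: [0.6, -0.1, 0.1]
finger_gap: 43.2
grip_force: 0.0
```

move_arm(commands=[0,0,0,0,0,0,0.02,0,0,0,0,0,0,0.02,0,0,0,0,0,0,0.02,0,0,0,0,0,0,0.02])

```text
time_s: 11.62
position: [463.2, 148.0, 269.3]
eef_rot: [0.0, 0.707, 0.707, 0.001]
contact_force: [-2.0, 1.0, 6.7]
finger_gap: 32.4
grip_force: 49.4
```

move_arm(commands=[0,0,-0.015,0,0,0,0.02,0,0,-0.04,0,0,0,0.02,0,0,-0.072,0,0,0,0.02,0,0,-0.072,0,0,0,0.02])

```text
time_s: 12.12
position: [464.0, 147.6, 343.1]
eef_rot: [0.001, 0.707, 0.707, 0.003]
contact_force: [0.4, -0.0, -1.7]
finger_gap: 32.0
grip_force: 49.8
```

move_arm(commands=[-0.042,-0.005,0,0,0,0,0.02,-0.084,-0.01,0,0,0,0,0.02,-0.126,-0.015,0,0,0,0,0.02,-0.168,-0.02,0,0,0,0,0.02])

```text
time_s: 12.62
position: [442.3, -22.0, 339.9]
eef_rot: [-0.0, 0.707, 0.707, -0.0]
contact_force: [0.2, 0.1, -0.8]
finger_gap: 32.1
grip_force: 49.8
```

move_arm(commands=[-0.042,-0.005,0,0,0,0,0.02,-0.084,-0.01,0,0,0,0,0.02,-0.13,-0.015,0,0,0,0,0.02,-0.1684,-0.019,0,0,0,0,0.02,-0.1684,-0.019,0,0,0,0,0.02])

```text
time_s: 13.25
position: [422.9, -192.0, 339.9]
eef_rot: [0.0, 0.709, 0.705, -0.001]
contact_force: [0.2, 0.9, -0.7]
finger_gap: 32.2
grip_force: 49.8
```

move_arm(commands=[0,0,0.0,0,0,0,0.02,0,0,0,0,0,0,0.02])

```text
time_s: 13.5
position: [424.2, -187.8, 340.0]
eef_rot: [-0.0, 0.706, 0.708, 0.0]
contact_force: [0.4, 0.8, -0.8]
finger_gap: 31.8
grip_force: 49.8
```

Run:
```python
from h import *
s=r.sense();print(s["time_s"],s["position"],s["contact_force"],s["finger_gap"])
c=r.camera("wrist");cv2.imwrite("pics/w5.png",c["color"][:,:,::-1])
```

```text
13.5 [ 424.16499383 -187.77694795  340.02734003] [ 0.37900411  0.84193047 -0.80895673] 31.787456189414517
```

View pics/w5.png

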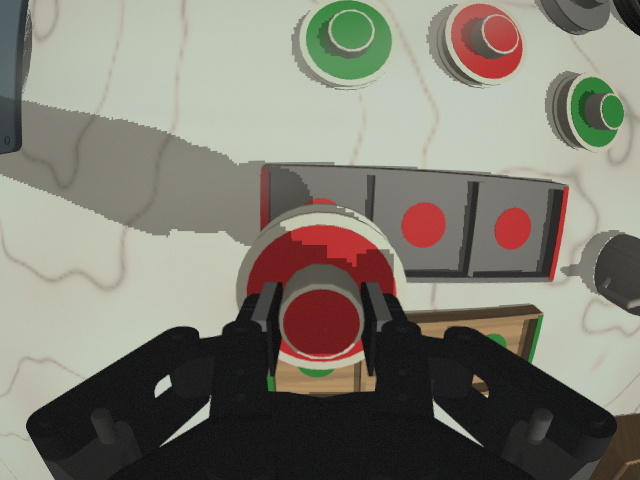

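Run:
```python
from h import *
np.set_printoptions(precision=1,suppress=True)
c=r.camera("wrist");s=r.sense();print(s["position"])
for col in("red","green"):
  for a,b,ce in blobs(c,col,300): print(col,a,ce,plane(c,*ce,5,1),plane(c,*ce,48,1),plane(c,*ce,187,1))
print([plane(c,*p,21,1) for p in((266,164),(567,185),(553,278))])
```

```text
[ 424.2 -188.   340.1]
red 330 [481.6  10. ] [563.    3.7] [543.3 -14. ] [479.5 -71.3]
red 857 [500.3  33.2] [580.5 -15.8] [558.3 -30.8] [486.6 -79.2]
red 1411 [486.7  59.5] [565.7 -43.1] [545.6 -54.2] [480.6 -90.1]
red 479 [558.8 232.7] [ 656.3 -196.9] [ 623.4 -186.3] [ 517.1 -152. ]
red 1543 [423.1 224.4] [ 511.  -190.8] [ 498.7 -181. ] [ 458.6 -149.5]
red 1184 [512.3 228.1] [ 599.9 -193.1] [ 574.9 -183. ] [ 494.4 -150.5]
red 5829 [320.9 257.5] [ 423.1 -220.6] [ 423.1 -206.6] [ 423.3 -161.5]
red 4003 [321.  322.7] [ 423.3 -283.9] [ 423.3 -261. ] [ 423.3 -187. ]
red 436 [321.  351.5] [ 423.4 -315.5] [ 423.4 -288.1] [ 423.4 -199.7]
green 594 [339.6   9.5] [437.8  -9.2] [435.8 -25.1] [429.2 -76.5]
green 1430 [588.9 111.7] [683.5 -74.9] [646.7 -81.5] [ 528.  -102.9]
green 520 [612.4 110.9] [718.1 -68.7] [676.5 -76.2] [ 541.9 -100.4]
[array([ 380.2, -139.4]), array([ 647.1, -148.1]), array([ 646.5, -237.9])]
```

move_arm(commands=[0,0,0.04,0,0,0,0.02,0,0,0.075,0,0,0,0.02,0,0,0.1,0,0,0,0.02,0,0,0.1,0,0,0,0.02])

```text
time_s: 14.1
position: [423.4, -188.2, 239.0]
eef_rot: [-0.002, 0.707, 0.708, -0.001]
contact_force: [-0.2, 0.6, -0.9]
finger_gap: 32.3
grip_force: 49.9
```

move_arm(commands=[-0.001,0,0.015,0,0,0,0.02,-0.001,0,0.025,0,0,0,0.02,-0.001,0,0.0315,0,0,0,0.02,-0.001,0,0.0315,0,0,0,0.02,-0.001,0,0.0315,0,0,0,0.02])

```text
time_s: 14.72
position: [424.1, -190.0, 208.8]
eef_rot: [0.0, 0.707, 0.707, 0.0]
contact_force: [-0.2, -0.0, -1.6]
finger_gap: 32.0
grip_force: 49.9
```

move_arm(commands=[0,0,0,0,0,0,0.05,0,0,0,0,0,0,0.05,0,0,0,0,0,0,0.05,0,0,-0.05,0,0,0,0.06,0,0,-0.1,0,0,0,0.06])

```text
time_s: 15.35
position: [423.7, -189.9, 309.5]
eef_rot: [-0.001, 0.707, 0.707, -0.0]
contact_force: [1.0, -0.2, 0.2]
finger_gap: 60.0
grip_force: 0.0
```

Run:
```python
from h import *
np.set_printoptions(precision=1,suppress=True)
print(r.sense()["position"])
for n in("scene","side","wrist"):
    c=r.camera(n);f=n=="wrist"
    for col in("red","green"):
        for a,b,ce in blobs(c,col,35):
            p=plane(c,*ce,48,f);q=plane(c,*ce,53,f)
            if f or a<125: print(n,col,a,ce,"z48",p,"z53",q)
```

```text
[ 423.7 -189.9  309.5]
scene red 60 [219.6 221.3] z48 [ 414.9 -191.4] z53 [ 422.8 -191.2]
scene red 38 [410.  225.5] z48 [501.5 241.7] z53 [508.9 238.8]
scene red 82 [296.7 250.6] z48 [558.9 -31.1] z53 [565.8 -32. ]
scene red 86 [395.3 268.5] z48 [653.9 161.4] z53 [660.1 159.1]
scene red 91 [466.8 304.4] z48 [784.1 263.9] z53 [789.4 260.8]
scene green 44 [285.6 222.8] z48 [445.3 -40.8] z53 [453.  -41.6]
scene green 106 [163.2 242.5] z48 [ 482.9 -315.9] z53 [ 490.3 -314.8]
scene green 83 [282.7 287.4] z48 [678.  -76.1] z53 [684.1 -76.7]
side red 40 [324.7 188. ] z48 [788.7 263.2] z53 [783.8 254.6]
side red 107 [324.7 197.7] z48 [762.1 216. ] z53 [757.4 207.9]
side red 59 [297.1 217.5] z48 [656.4 160.3] z53 [652.7 152.7]
side red 39 [299.  275.6] z48 [562.3 -39.5] z53 [559.6 -45.2]
side green 92 [361.1 269.1] z48 [680. -78.] z53 [676.2 -83.3]
side green 74 [245.3 294.3] z48 [450.6 -42.9] z53 [448.9 -48.5]
side green 39 [229.4 307.9] z48 [412.8 -64.4] z53 [411.5 -69.8]
wrist red 1857 [491.4  41.4] z48 [541.5 -51.5] z53 [539. -53.]
wrist red 987 [510.9  18. ] z48 [558.3 -30.7] z53 [555.4
[... 399 characters left out ...]
z53 [ 569.7 -181.3]
wrist red 1495 [315.1 243.8] z48 [ 423.1 -192.3] z53 [ 423.2 -190.8]
wrist green 366 [308.7  10.5] z48 [419.2 -39.9] z53 [419.3 -41.7]
wrist green 979 [346.7  11.6] z48 [443.1 -40.5] z53 [442.8 -42.3]
wrist green 155 [378.3   5.7] z48 [463.4 -35.2] z53 [462.6 -37.1]
wrist green 1568 [603.  105.3] z48 [644.7 -82.3] z53 [640.1 -83.2]
wrist green 567 [628.5 104.4] z48 [676.5 -76.2] z53 [671.2 -77.2]
wrist green 132 [547.2 337.3] z48 [ 618.5 -275.6] z53 [ 614.4 -272.4]
wrist green 349 [258.2 365.5] z48 [ 379.2 -288.6] z53 [ 380.2 -285.1]
wrist green 384 [397.6 370.1] z48 [ 486.2 -294.2] z53 [ 484.9 -290.6]
wrist green 1161 [311.8 372.3] z48 [ 419.9 -294.1] z53 [ 420.1 -290.5]
```

move_arm(commands=[0.04,0.045,0,0,0,0,0.06,0.08,0.09,0,0,0,0,0.06,0.12,0.135,0,0,0,0,0.06])

```text
time_s: 15.88
position: [559.7, -68.7, 307.4]
eef_rot: [-0.001, 0.707, 0.707, -0.001]
contact_force: [0.3, -0.7, -0.4]
finger_gap: 60.2
grip_force: 0.0
```

move_arm(commands=[0.04,0.045,0,0,0,0,0.06,0.08,0.09,0,0,0,0,0.06,0.1095,0.112,0,0,0,0,0.06,0.1095,0.112,0,0,0,0,0.06,0.1095,0.112,0,0,0,0,0.06])

```text
time_s: 16.5
position: [670.2, 38.6, 307.1]
eef_rot: [-0.001, 0.707, 0.707, -0.001]
contact_force: [-0.8, 0.1, 0.5]
finger_gap: 60.1
grip_force: 0.0
```

Run:
```python
from h import *
np.set_printoptions(precision=1,suppress=True)
print(r.sense()["position"])
c=r.camera("wrist");g=c["color"][150:330,200:440];cv2.imwrite("pics/w6.png",cv2.resize(g,None,fx=3,fy=3)[:,:,::-1])
gr=cv2.medianBlur(cv2.cvtColor(c["color"],cv2.COLOR_RGB2GRAY),3)
for p2 in(20,):
  h=cv2.HoughCircles(gr[150:330,200:440],cv2.HOUGH_GRADIENT,1,20,param1=60,param2=p2,minRadius=15,maxRadius=35)
  if h is not None:
    for u,v,q in h[0][:6]: print(u+200,v+150,q,plane(c,u+200,v+150,48,1))
```

```text
[670.2  38.6 307.1]
318.5 233.5 23.9 [667.   46.2]
```

View pics/w6.png

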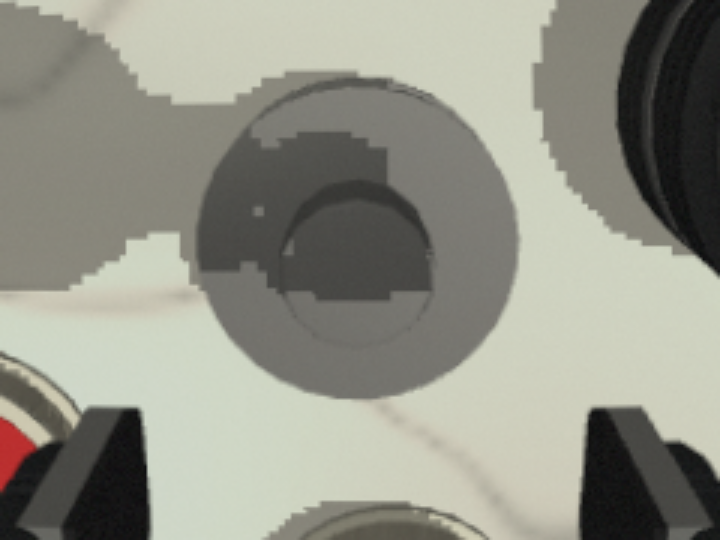

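move_arm(commands=[0.0015,-0.003,0.04,0,0,0,0.06,0.0015,-0.003,0.08,0,0,0,0.06,0.0015,-0.003,0.1055,0,0,0,0.06,0.0015,-0.003,0.1055,0,0,0,0.06,0.0015,-0.003,0.1055,0,0,0,0.02])

```text
time_s: 17.18
position: [668.4, 40.1, 204.4]
eef_rot: [0.001, 0.707, 0.707, 0.0]
contact_force: [0.4, -0.3, 0.1]
finger_gap: 42.7
grip_force: 0.0
```

move_arm(commands=[0,0,0,0,0,0,0.02,0,0,0,0,0,0,0.02,0,0,0,0,0,0,0.02,0,0,0,0,0,0,0.02])

```text
time_s: 17.68
position: [668.9, 40.6, 205.2]
eef_rot: [0.001, 0.707, 0.707, 0.001]
contact_force: [-0.3, -1.4, 7.8]
finger_gap: 31.9
grip_force: 50.3
```

move_arm(commands=[0,0,-0.03,0,0,0,0.02,0,0,-0.07,0,0,0,0.02,0,0,-0.11,0,0,0,0.02,0,0,-0.137,0,0,0,0.02,0,0,-0.137,0,0,0,0.02])

```text
time_s: 18.3
position: [668.9, 41.1, 343.2]
eef_rot: [0.002, 0.707, 0.707, 0.002]
contact_force: [-0.4, 0.7, -1.7]
finger_gap: 31.8
grip_force: 49.8
```

move_arm(commands=[0.005,-0.04,0,0,0,0,0.02,0.01,-0.08,0,0,0,0,0.02,0.015,-0.125,0,0,0,0,0.02,0.019,-0.17,0,0,0,0,0.02,0.019,-0.2045,0,0,0,0,0.02])

```text
time_s: 18.92
position: [461.0, 60.2, 339.1]
eef_rot: [-0.001, 0.707, 0.707, -0.001]
contact_force: [0.5, -0.0, -1.2]
finger_gap: 31.9
grip_force: 50.0
```

move_arm(commands=[0,0,0,0,0,0,0.02,0,0,0,0,0,0,0.02])

```text
time_s: 19.18
position: [463.9, 60.0, 339.9]
eef_rot: [0.0, 0.707, 0.707, 0.0]
contact_force: [0.2, 0.4, -0.6]
finger_gap: 32.3
grip_force: 50.0
```

Run:
```python
from h import *
np.set_printoptions(precision=1,suppress=True)
s=r.sense();print(s["position"],s["finger_gap"],s["grip_force"])
c=r.camera("wrist");cv2.imwrite("pics/w7.png",c["color"][:,:,::-1])
for n in("scene","side"):
    d=r.camera(n);cv2.imwrite(f"pics/{n}7.png",d["color"][:,:,::-1])
```

```text
[463.9  60.  339.9] 32.27952077991252 49.995388984680176
```

View pics/w7.png

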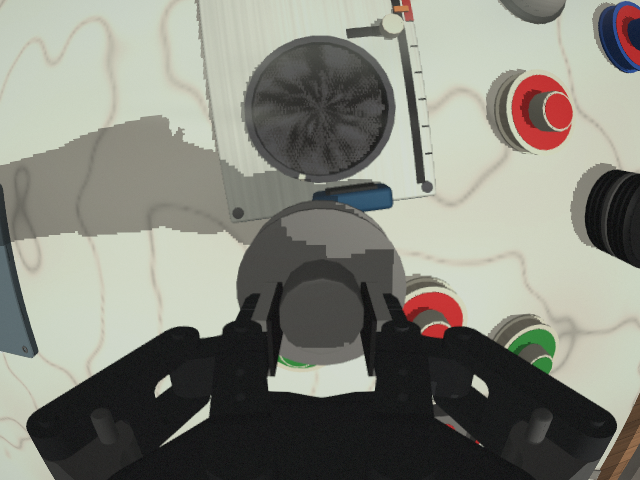

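Run:
```python
from h import *
np.set_printoptions(precision=1,suppress=True)
c=r.camera("wrist")
P=np.array([plane(c,*p,73,1) for p in((244,108),(396,106),(320,36),(318,181))]);print(P,(P[0]+P[1])/2,(P[2]+P[3])/2,np.ptp(P,0))
g=cv2.cvtColor(c["color"],cv2.COLOR_RGB2GRAY);m=(g<95).astype(np.uint8);m[:25]=0;m[185:]=0;m[:,:235]=0;m[:,400:]=0
n,l,st,ce=cv2.connectedComponentsWithStats(m);i=1+st[1:,4].argmax();print(st[i],ce[i])
k=max(cv2.findContours((l==i).astype(np.uint8),0,1)[0],key=len)[:,0];Q=np.array([plane(c,*q,73,1) for q in k])
h=cv2.convexHull(Q.astype(np.float32));print("circle",cv2.minEnclosingCircle(h),cv2.fitEllipse(h))
S=np.array([plane(c,*p,183,1) for p in((276,312),(364,312),(320,264),(320,348))]);print("stub",S.mean(0),np.ptp(S,0))
```

```text
[[414.6 148.1]
 [510.9 149.4]
 [462.8 194.5]
 [461.5 100.3]] [462.8 148.7] [462.2 147.4] [96.3 94.1]
[  245    36   150   147 16383] [319.5 110.4]
circle ((461.94561767578125, 147.17970275878906), 47.716304779052734) ((461.9563903808594, 147.34231567382812), (94.48311614990234, 94.88571166992188), 140.8844451904297)
stub [463.2  64. ] [33.4 35.3]
```

Run:
```python
from h import *
c=r.camera("wrist");g=c["color"][230:420,255:385];cv2.imwrite("pics/w8.png",cv2.convertScaleAbs(cv2.resize(g,(0,0),fx=4,fy=3.1,interpolation=cv2.INTER_CUBIC),alpha=1.8)[:,:,::-1])
```

```text
(no output)
```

View pics/w8.png

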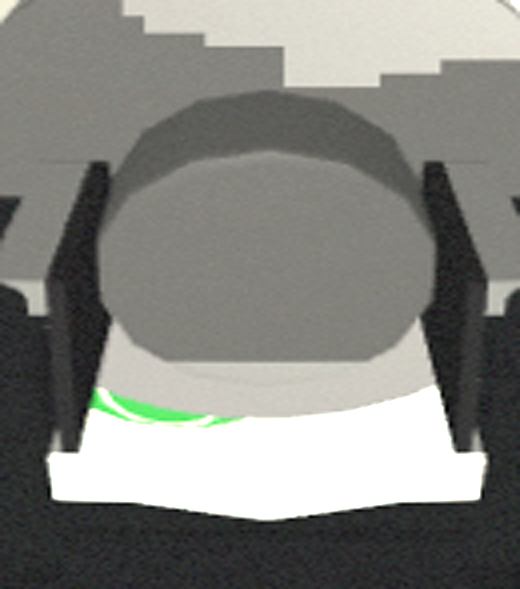

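move_arm(commands=[0.04,-0.001,0,0,0,0,0.02,0.07,-0.001,0,0,0,0,0.02,0.085,-0.001,0,0,0,0,0.02,0.085,-0.001,0.02,0,0,0,0.02,0.085,-0.001,0.04,0,0,0,0.02])

```text
time_s: 20.05
position: [462.8, 144.6, 299.7]
eef_rot: [0.0, 0.707, 0.707, 0.0]
contact_force: [0.2, -0.7, -1.4]
finger_gap: 31.7
grip_force: 50.0
```

move_arm(commands=[0,0,0.01,0,0,0,0.02,0,0,0.02,0,0,0,0.02,0,0,0.031,0,0,0,0.02,0,0,0.031,0,0,0,0.02,0,0,0.031,0,0,0,0.02])

```text
time_s: 20.68
position: [462.6, 145.1, 269.7]
eef_rot: [-0.0, 0.707, 0.707, 0.0]
contact_force: [-1.6, -1.4, 7.7]
finger_gap: 32.3
grip_force: 54.2
```

move_arm(commands=[0,0,0,0,0,0,0.05,0,0,0,0,0,0,0.05,0,0,0,0,0,0,0.05,0,0,-0.03,0,0,0,0.06,0,0,-0.071,0,0,0,0.06])

```text
time_s: 21.3
position: [462.1, 144.8, 340.2]
eef_rot: [-0.0, 0.707, 0.707, -0.001]
contact_force: [1.3, 0.2, -0.1]
finger_gap: 60.6
grip_force: 0.0
```

Run:
```python
from h import *
np.set_printoptions(precision=1,suppress=True)
s=r.sense();print(s["time_s"],s["position"],s["contact_force"])
c=r.camera("wrist")
d=r.camera("side");e=r.camera("scene")
g=cv2.resize(c["color"][130:330,215:425],(420,400));f=cv2.resize(d["color"][195:255,180:270],(380,253),interpolation=cv2.INTER_CUBIC)
o=np.zeros((400,800,3),np.uint8);o[:,:420]=g;o[:253,420:]=f;cv2.imwrite("pics/p9.png",o[:,:,::-1])
for n,c in(("wrist",c),("side",d),("scene",e)):
  for col in("red","green"):
    for a,b,ce in blobs(c,col,50): print(n,col,a,plane(c,*ce,48,n=="wrist"),end=";")
```

```text
21.3 [462.1 144.8 340.2] [ 1.3  0.2 -0.1]
wrist red 485 [522.5 237.4];wrist red 694 [739.8 258.6];wrist red 1926 [628.9 167.8];wrist red 707 [652.6 161.7];wrist red 138 [526.6   0.4];wrist green 129 [639.2 -66.6];side red 107 [762.1 216. ];side red 60 [656.6 160.3];side red 193 [637.1 119.2];side red 110 [561.7 -31.6];side red 317 [546.  -65.3];side red 149 [ 628.8 -220.3];side red 319 [ 578.  -228.4];side red 362 [ 495.8 -225.9];side red 854 [ 420.1 -208. ];side red 297 [ 373.8 -215.4];side green 91 [680.1 -77.9];side green 257 [ 659.1 -109.4];side green 123 [429.4 -56.7];side green 345 [421.5 -90.4];side green 171 [ 625.6 -341.8];side green 430 [ 574.8 -348.2];side green 512 [ 492.5 -349.4];side green 318 [ 370.8 -342.4];side green 605 [ 409.9 -350.5];scene red 61 [ 415.8 -191.2];scene red 214 [ 457.9 -191.5];scene red 75 [560.1 -30.8];scene red 245 [598.3 -35.9];scene red 167 [ 570.5 -189. ];scene red 87 [654.2 161.6];scene red 280 [689.6 148.1];scene red 508 [ 674.6 -187.5];scene red 89 [783.9 263.7];scene red 281 [816.  245.8];scene green 152 [470.2 -60.5];scene green 106 [ 483.1 -315.7];scene green 133 [ 567.3 -314.3];scene green 83 [678.  -76.1];scene green 241 [ 659.3 -313.9];scene green 268 [713.2 -79.6];
```

View pics/p9.png

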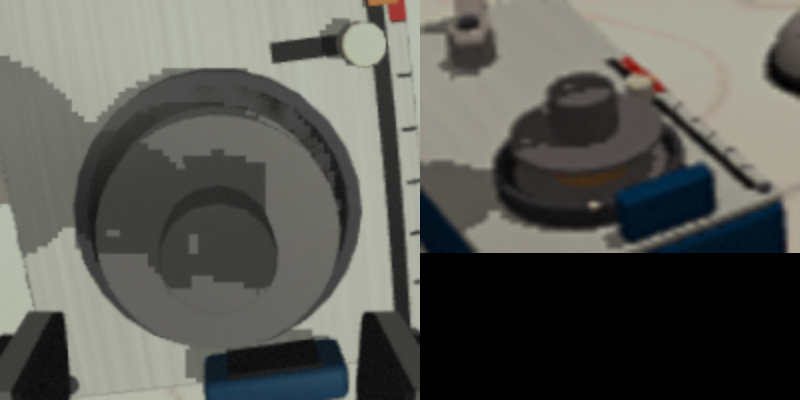

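move_arm(commands=[0.004,0.05,0,0,0,0,0.06,0.008,0.1,0,0,0,0,0.06,0.012,0.15,0.02,0,0,0,0.06,0.016,0.1905,0.04,0,0,0,0.06,0.016,0.1905,0.04,0,0,0,0.06])

```text
time_s: 22.08
position: [653.8, 160.5, 296.1]
eef_rot: [-0.001, 0.707, 0.707, -0.002]
contact_force: [-0.8, -0.3, -0.4]
finger_gap: 60.0
grip_force: 0.0
```

Run:
```python
from h import *
np.set_printoptions(precision=1,suppress=True)
s=r.sense();print(s["time_s"],s["position"])
c=r.camera("wrist")
for col in("red","green"):
    for a,b,ce in blobs(c,col,50): print(col,a,ce,plane(c,*ce,48,1))
```

```text
22.075 [653.8 160.5 296.1]
red 3327 [501.1  98.1] [763.7 258. ]
red 1254 [527.6  93.5] [783.7 263.5]
red 528 [105.8 136.6] [511.7 236.2]
red 4579 [322.5 232.5] [652.8 171.3]
red 1651 [322.4 247.9] [652.7 161.6]
```

move_arm(commands=[0.0005,0,0.04,0,0,0,0.06,0.0005,0,0.075,0,0,0,0.06,0.0005,0,0.097,0,0,0,0.06,0.0005,0,0.097,0,0,0,0.06,0.0005,0,0.097,0,0,0,0.02])

```text
time_s: 22.75
position: [653.6, 161.7, 204.7]
eef_rot: [0.001, 0.707, 0.707, 0.001]
contact_force: [0.4, 0.1, 0.4]
finger_gap: 42.9
grip_force: 0.0
```

move_arm(commands=[0,0,0,0,0,0,0.02,0,0,0,0,0,0,0.02,0,0,0,0,0,0,0.02,0,0,0,0,0,0,0.02])

```text
time_s: 23.25
position: [653.8, 161.7, 205.3]
eef_rot: [0.001, 0.707, 0.707, 0.001]
contact_force: [-2.0, 0.6, 5.9]
finger_gap: 31.9
grip_force: 50.0
```

move_arm(commands=[0,0,-0.03,0,0,0,0.02,0,0,-0.07,0,0,0,0.02,0,0,-0.11,0,0,0,0.02,0,0,-0.137,0,0,0,0.02,0,0,-0.137,0,0,0,0.02])

```text
time_s: 23.88
position: [653.9, 161.6, 343.1]
eef_rot: [0.001, 0.707, 0.707, 0.002]
contact_force: [-0.3, 0.3, -1.2]
finger_gap: 32.2
grip_force: 50.1
```

move_arm(commands=[-0.042,-0.006,0,0,0,0,0.02,-0.084,-0.012,0,0,0,0,0.02,-0.126,-0.018,0,0,0,0,0.02,-0.168,-0.024,0,0,0,0,0.02])

```text
time_s: 24.38
position: [628.1, -7.8, 338.6]
eef_rot: [-0.001, 0.707, 0.707, -0.001]
contact_force: [0.4, -0.4, -1.3]
finger_gap: 32.3
grip_force: 50.1
```

move_arm(commands=[-0.042,-0.006,0,0,0,0,0.02,-0.084,-0.012,0,0,0,0,0.02,-0.126,-0.018,0,0,0,0,0.02,-0.16,-0.024,0,0,0,0,0.02,-0.1873,-0.028,0,0,0,0,0.02])

```text
time_s: 25.0
position: [599.9, -195.5, 338.6]
eef_rot: [-0.001, 0.708, 0.707, -0.001]
contact_force: [0.1, -0.1, -1.3]
finger_gap: 31.7
grip_force: 50.1
```

move_arm(commands=[0,0,0.03,0,0,0,0.02,0,0,0.06,0,0,0,0.02,0,0,0.09,0,0,0,0.02,0,0,0.09,0,0,0,0.02])

```text
time_s: 25.5
position: [599.1, -193.2, 246.7]
eef_rot: [-0.003, 0.707, 0.707, -0.002]
contact_force: [-0.8, -0.7, -1.5]
finger_gap: 32.0
grip_force: 50.1
```

Run:
```python
from h import *
np.set_printoptions(precision=1,suppress=True)
s=r.sense();print(s["time_s"],s["position"],s["finger_gap"])
c=r.camera("wrist")
for a,b,ce in blobs(c,"red",150): print(a,ce,plane(c,*ce,s["position"][2]-157,1),plane(c,*ce,48,1),plane(c,*ce,5,1))
```

```text
25.5 [ 599.1 -193.2  246.7] 32.02135567355369
1903 [245.2  10.1] [571.  -79.2] [561.9 -63.4] [552.7 -47.2]
1141 [409.2 238.1] [ 628.8 -160.7] [ 638.9 -171.7] [ 649.3 -183.2]
311 [ 12.5 215.3] [ 455.5 -150.2] [ 408.5 -157.9] [ 360.  -165.7]
3015 [ 63.7 253.7] [ 486.3 -168. ] [ 449.4 -181.4] [ 411.4 -195.3]
2798 [184.7 249.2] [ 546.3 -165.2] [ 529.2 -177.7] [ 511.6 -190.7]
5924 [320.8 255.8] [ 597.2 -167.3] [ 596.8 -180.6] [ 596.4 -194.2]
1183 [ 31.2 272.6] [ 461.9 -177.7] [ 416.9 -194.4] [ 370.5 -211.6]
3951 [320.9 319. ] [ 597.2 -192.6] [ 596.9 -214.2] [ 596.5 -236.5]
469 [321.2 348.5] [ 597.3 -205.9] [ 597.  -231.9] [ 596.7 -258.7]
```

move_arm(commands=[0,-0.0005,0.015,0,0,0,0.02,0,-0.0005,0.03,0,0,0,0.02,0,-0.0005,0.0415,0,0,0,0.02,0,-0.0005,0.0415,0,0,0,0.02,0,-0.0005,0.0415,0,0,0,0.02])

```text
time_s: 26.18
position: [600.3, -193.7, 209.0]
eef_rot: [-0.0, 0.707, 0.707, -0.0]
contact_force: [-3.7, 1.2, 6.7]
finger_gap: 32.0
grip_force: 53.4
```

move_arm(commands=[0,0,0,0,0,0,0.05,0,0,0,0,0,0,0.05,0,0,0,0,0,0,0.05,0,0,-0.04,0,0,0,0.06,0,0,-0.0915,0,0,0,0.06])

```text
time_s: 26.8
position: [600.0, -193.6, 300.0]
eef_rot: [-0.001, 0.707, 0.707, -0.001]
contact_force: [1.3, 0.2, 0.8]
finger_gap: 60.1
grip_force: 0.0
```

move_arm(commands=[0.04,-0.01,0,0,0,0,0.06,0.08,-0.02,0,0,0,0,0.06,0.12,-0.03,0,0,0,0,0.06,0.163,-0.041,0,0,0,0,0.06,0.163,-0.041,0,0,0,0,0.06])

```text
time_s: 27.42
position: [558.9, -26.5, 300.1]
eef_rot: [-0.001, 0.705, 0.709, 0.001]
contact_force: [0.9, -0.2, -0.7]
finger_gap: 60.2
grip_force: 0.0
```

Run:
```python
from h import *
np.set_printoptions(precision=1,suppress=True)
s=r.sense();print(s["time_s"],s["position"])
for n in("wrist","scene","side"):
  c=r.camera(n);f=n=="wrist"
  for col in("red","green"):
    for a,b,ce in blobs(c,col,40): print(n,col,a,b,plane(c,*ce,48,f),plane(c,*ce,53,f))
```

```text
27.425 [558.9 -26.5 300.1]
wrist red 4356 [275, 199, 95, 91] [558.3 -20.4] [558.3 -19.1]
wrist red 1563 [300, 234, 45, 44] [558.4 -30.6] [558.4 -29. ]
wrist red 299 [166, 397, 28, 34] [ 446.5 -163.6] [ 449. -159.]
wrist red 465 [147, 421, 31, 24] [ 419.4 -195.8] [ 422.5 -190.5]
wrist green 2534 [113, 235, 75, 80] [445.8 -41.9] [448.3 -40.1]
wrist green 2090 [436, 263, 76, 77] [661.  -54.8] [658.7 -52.7]
wrist green 963 [118, 269, 35, 37] [426.4 -56.2] [429.3 -54. ]
wrist green 933 [469, 299, 36, 35] [676.8 -76. ] [674.1 -73.4]
scene red 61 [214, 219, 12, 6] [ 416.  -191.2] [ 423.9 -191. ]
scene red 212 [204, 223, 31, 16] [ 458.1 -191.4] [ 465.7 -191.2]
scene red 82 [291, 247, 13, 8] [558.9 -31.1] [565.8 -32. ]
scene red 242 [283, 253, 30, 16] [598.5 -36.1] [605.1 -37. ]
scene red 234 [214, 255, 19, 17] [ 578. -191.] [ 584.8 -190.8]
scene red 286 [207, 268, 31, 19] [ 631.9 -192.8] [ 638.3 -192.6]
scene red 311 [203, 291, 43, 12] [ 687.  -185.3] [ 693.  -185.1]
scene red 91 [460, 301, 14, 8] [784.  263.7] [789.3 260.6]
scene red 283 [449, 305, 33, 21] [816.  245.9] [821.1 243. ]
scene 
[... 879 characters left out ...]
d 855 [244, 346, 42, 35] [ 420.1 -208. ] [ 418.7 -212.1]
side red 297 [228, 355, 21, 49] [ 373.8 -215.4] [ 372.9 -219.4]
side green 93 [355, 265, 14, 9] [680.1 -77.9] [676.3 -83.2]
side green 257 [345, 270, 32, 19] [ 659.3 -109.4] [ 655.6 -114.5]
side green 125 [230, 298, 15, 10] [429.4 -56.6] [428.  -62.1]
side green 309 [220, 303, 36, 22] [422.3 -93.5] [420.9 -98.7]
side green 174 [409, 355, 40, 42] [ 625.5 -341.8] [ 622.2 -344.6]
side green 429 [391, 383, 26, 21] [ 574.8 -348.3] [ 571.9 -351. ]
side green 511 [342, 406, 27, 24] [ 492.5 -349.4] [ 490.4 -352.1]
side green 322 [256, 426, 30, 54] [ 370.8 -342.1] [ 369.9 -344.9]
side green 605 [287, 432, 28, 27] [ 409.9 -350.5] [ 408.7 -353.3]
```

move_arm(commands=[0,0,0.04,0,0,0,0.06,0,0,0.075,0,0,0,0.06,0,0,0.097,0,0,0,0.06,0,0,0.097,0,0,0,0.06,0,0,0.097,0,0,0,0.02])

```text
time_s: 28.2
position: [560.1, -31.7, 204.0]
eef_rot: [0.001, 0.708, 0.707, 0.0]
contact_force: [-0.5, -0.8, -0.1]
finger_gap: 43.0
grip_force: 0.0
```

move_arm(commands=[0,0,0,0,0,0,0.02,0,0,0,0,0,0,0.02,0,0,0,0,0,0,0.02,0,0,0,0,0,0,0.02])

```text
time_s: 28.7
position: [560.2, -31.4, 204.6]
eef_rot: [0.001, 0.707, 0.707, 0.001]
contact_force: [-0.7, -1.0, 6.4]
finger_gap: 31.9
grip_force: 49.9
```

move_arm(commands=[0,0,-0.03,0,0,0,0.02,0,0,-0.07,0,0,0,0.02,0,0,-0.11,0,0,0,0.02,0,0,-0.137,0,0,0,0.02,0,0,-0.137,0,0,0,0.02])

```text
time_s: 29.32
position: [560.2, -30.8, 342.4]
eef_rot: [0.002, 0.707, 0.707, 0.002]
contact_force: [-0.0, 0.4, -2.3]
finger_gap: 32.1
grip_force: 50.2
```

move_arm(commands=[-0.04,-0.012,0,0,0,0,0.02,-0.08,-0.023,0,0,0,0,0.02,-0.12,-0.035,0,0,0,0,0.02,-0.16,-0.047,0,0,0,0,0.02,-0.16,-0.047,0,0,0,0,0.02])

```text
time_s: 29.95
position: [510.4, -194.6, 338.8]
eef_rot: [-0.0, 0.709, 0.705, -0.002]
contact_force: [-0.2, 0.4, -1.9]
finger_gap: 32.4
grip_force: 50.2
```

move_arm(commands=[0,0,0.03,0,0,0,0.02,0,0,0.06,0,0,0,0.02,0,0,0.09,0,0,0,0.02,0,0,0.09,0,0,0,0.02,0,0,0.09,0,0,0,0.02])

```text
time_s: 30.58
position: [512.9, -190.4, 250.6]
eef_rot: [0.0, 0.707, 0.707, 0.0]
contact_force: [0.5, -1.2, -2.0]
finger_gap: 32.1
grip_force: 50.2
```

Run:
```python
from h import *
np.set_printoptions(precision=1,suppress=True)
s=r.sense();print(s["time_s"],s["position"],s["finger_gap"])
c=r.camera("wrist")
for a,b,ce in blobs(c,"red",150): print(a,ce,plane(c,*ce,s["position"][2]-157,1),plane(c,*ce,53,1))
```

```text
30.575 [ 512.9 -190.4  250.6] 32.092317837041335
978 [108.9 252.5] [ 427.1 -164.2] [ 399.7 -177.1]
1038 [529.9 259.9] [ 596.1 -167.1] [ 623.  -180.8]
4872 [177.5 254.9] [ 458.2 -164.8] [ 440.8 -177.8]
4878 [461.7 259.8] [ 565.1 -166.5] [ 582.1 -180.1]
6123 [320.7 254.4] [ 512.  -164.2] [ 512. -177.]
1938 [150.1 278.4] [ 444.9 -174.7] [ 423.3 -190.8]
1920 [488.1 284.3] [ 578.  -176.9] [ 599.1 -193.8]
4001 [320.9 317.2] [ 512.1 -189.3] [ 512.1 -210.1]
473 [320.9 347.4] [ 512.1 -202.9] [ 512.1 -228.1]
```

move_arm(commands=[-0.001,0,0.015,0,0,0,0.02,-0.001,0,0.03,0,0,0,0.02,-0.001,0,0.0415,0,0,0,0.02,-0.001,0,0.0415,0,0,0,0.02,-0.001,0,0.0415,0,0,0,0.02])

```text
time_s: 31.25
position: [512.4, -191.8, 208.1]
eef_rot: [-0.0, 0.707, 0.707, -0.0]
contact_force: [0.8, -0.5, -2.2]
finger_gap: 32.2
grip_force: 54.9
```

move_arm(commands=[0,0,0,0,0,0,0.05,0,0,0,0,0,0,0.05,0,0,0,0,0,0,0.05,0,0,-0.04,0,0,0,0.06,0,0,-0.0915,0,0,0,0.06])

```text
time_s: 31.88
position: [512.0, -191.6, 300.4]
eef_rot: [-0.001, 0.707, 0.707, -0.001]
contact_force: [1.2, 0.3, -0.1]
finger_gap: 59.6
grip_force: 0.0
```

move_arm(commands=[0.035,-0.022,0,0,0,0,0.06,0.07,-0.044,0,0,0,0,0.06,0.105,-0.065,0,0,0,0,0.06,0.136,-0.085,0,0,0,0,0.06,0.136,-0.085,0,0,0,0,0.06])

```text
time_s: 32.5
position: [426.2, -53.8, 300.2]
eef_rot: [-0.001, 0.706, 0.709, -0.0]
contact_force: [0.1, 0.4, -0.4]
finger_gap: 60.0
grip_force: 0.0
```

Run:
```python
from h import *
np.set_printoptions(precision=1,suppress=True)
s=r.sense();print(s["time_s"],s["position"])
for n in("wrist","scene","side"):
  c=r.camera(n);f=n=="wrist"
  for col in("red","green"):
    for a,b,ce in blobs(c,col,40): print(n,col,a,plane(c,*ce,48,f),plane(c,*ce,53,f))
```

```text
32.5 [426.2 -53.8 300.2]
wrist red 104 [ 621.7 -142.7] [ 617.2 -139.2]
wrist red 363 [ 383.5 -144.5] [ 384.5 -140.9]
wrist red 1162 [ 423.6 -156.3] [ 423.7 -152.5]
wrist red 218 [ 481.4 -162.8] [ 480.1 -158.8]
wrist green 3175 [428.6 -51.1] [428.5 -49.7]
wrist green 1471 [644.  -64.6] [639.1 -62.9]
wrist green 1524 [426.3 -56. ] [426.3 -54.4]
wrist green 517 [676.7 -76. ] [671. -74.]
scene red 62 [ 416.2 -191.2] [ 424.2 -191. ]
scene red 303 [ 471.5 -191. ] [ 479.  -190.8]
scene red 236 [ 545.8 -189.4] [ 552.8 -189.2]
scene red 98 [ 592.7 -194.6] [ 599.3 -194.4]
scene red 289 [ 631.9 -192.9] [ 638.3 -192.7]
scene red 308 [ 687.  -185.4] [ 693.  -185.3]
scene red 89 [783.9 263.7] [789.2 260.7]
scene red 279 [816. 246.] [821.1 243.1]
scene green 128 [473.1 -65.3] [480.6 -66. ]
scene green 106 [ 483.4 -315.5] [ 490.9 -314.4]
scene green 133 [ 567.3 -314.2] [ 574.1 -313.1]
scene green 83 [677.9 -75.9] [684.  -76.5]
scene green 222 [ 657.5 -312. ] [ 663.7 -311. ]
scene green 267 [713.2 -80. ] [719.  -80.6]
side red 40 [788.7 263.2] [783.8 254.6]
side red 108 [762. 216.] [757.4 207.8]
side red 138 [ 628.9 -220.7] [ 625.6 -224.7]
side red 165 [ 605.9 -191. ] [ 602.8 -195.2]
side red 488 [ 586.8 -217.7] [ 583.9 -221.7]
side red 740 [ 505.4 -207.3] [ 503.2 -211.4]
side red 853 [ 420.1 -208. ] [ 418.7 -212.1]
side red 297 [ 373.8 -215.4] [ 372.9 -219.4]
side green 93 [680.1 -77.9] [676.3 -83.2]
side green 262 [ 659.  -109.3] [ 655.4 -114.4]
side green 62 [428.6 -62.3] [427.1 -67.8]
side green 285 [425.7 -95. ] [ 424.3 -100.2]
side green 175 [ 625.5 -341.6] [ 622.2 -344.5]
side green 429 [ 574.8 -348.3] [ 571.9 -351. ]
side green 511 [ 492.5 -349.4] [ 490.4 -352.1]
side green 326 [ 370.7 -342.1] [ 369.8 -344.9]
side green 606 [ 409.9 -350.6] [ 408.7 -353.3]
```

move_arm(commands=[0,0,0.04,0,0,0,0.06,0,0,0.075,0,0,0,0.06,0,0,0.097,0,0,0,0.06,0,0,0.097,0,0,0,0.06,0,0,0.097,0,0,0,0.02])

```text
time_s: 33.28
position: [428.1, -56.4, 203.8]
eef_rot: [0.001, 0.707, 0.707, 0.0]
contact_force: [0.1, -0.2, 0.3]
finger_gap: 43.1
grip_force: 0.0
```

move_arm(commands=[0,0,0,0,0,0,0.02,0,0,0,0,0,0,0.02,0,0,0,0,0,0,0.02,0,0,0,0,0,0,0.02])

```text
time_s: 33.78
position: [428.0, -56.2, 204.3]
eef_rot: [0.001, 0.707, 0.707, 0.001]
contact_force: [-1.1, -1.2, 6.4]
finger_gap: 32.1
grip_force: 49.7
```

move_arm(commands=[0,0,-0.03,0,0,0,0.02,0,0,-0.07,0,0,0,0.02,0,0,-0.11,0,0,0,0.02,0,0,-0.137,0,0,0,0.02,0,0,-0.137,0,0,0,0.02])

```text
time_s: 34.4
position: [428.2, -55.9, 342.4]
eef_rot: [0.002, 0.707, 0.707, 0.002]
contact_force: [-0.3, -0.2, -1.2]
finger_gap: 31.9
grip_force: 50.0
```

move_arm(commands=[-0.04,-0.001,0,0,0,0,0.02,-0.08,-0.002,0,0,0,0,0.02,-0.12,-0.003,0,0,0,0,0.02,-0.16,-0.0045,0,0,0,0,0.02])

```text
time_s: 34.9
position: [422.4, -216.8, 339.3]
eef_rot: [-0.001, 0.707, 0.707, -0.0]
contact_force: [0.5, 0.0, -0.6]
finger_gap: 31.8
grip_force: 50.0
```

move_arm(commands=[-0.04,-0.001,0,0,0,0,0.02,-0.08,-0.002,0,0,0,0,0.02,-0.11,-0.003,0,0,0,0,0.02,-0.11,-0.003,0.03,0,0,0,0.02,-0.11,-0.003,0.06,0,0,0,0.02])

```text
time_s: 35.52
position: [419.5, -326.0, 278.6]
eef_rot: [-0.0, 0.707, 0.707, -0.0]
contact_force: [-0.6, 0.5, -0.7]
finger_gap: 32.0
grip_force: 50.0
```

move_arm(commands=[0,0,0.03,0,0,0,0.02,0,0,0.03,0,0,0,0.02,0,0,0.03,0,0,0,0.02])

```text
time_s: 35.9
position: [420.1, -326.0, 250.6]
eef_rot: [0.0, 0.707, 0.707, -0.0]
contact_force: [0.2, -0.5, -0.9]
finger_gap: 32.2
grip_force: 50.1
```

Run:
```python
from h import *
np.set_printoptions(precision=1,suppress=True)
s=r.sense();print(s["time_s"],s["position"],s["finger_gap"])
c=r.camera("wrist")
for a,b,ce in blobs(c,"green",150): print(a,ce,plane(c,*ce,s["position"][2]-157,1),plane(c,*ce,5,1))
```

```text
35.9 [ 420.1 -326.   250.6] 32.20086653011887
578 [624.8 246.8] [ 559.8 -297.8] [ 658.2 -324.3]
2619 [460.2 247.4] [ 471.1 -297.4] [ 507.3 -323.6]
1666 [569.8 244.6] [ 523.4 -296.5] [ 596.2 -322.2]
5805 [320.9 255.1] [ 419.3 -300.1] [ 419.2 -328.3]
329 [240.2 242.1] [ 390.3 -295.3] [ 369.9 -320.2]
3890 [321.1 318.8] [ 419.4 -325.6] [ 419.3 -371.6]
384 [320.7 348.1] [ 419.2 -338.8] [ 419.1 -394.1]
```

move_arm(commands=[0.0005,-0.0005,0.015,0,0,0,0.02,0.0005,-0.0005,0.03,0,0,0,0.02,0.0005,-0.0005,0.0415,0,0,0,0.02,0.0005,-0.0005,0.0415,0,0,0,0.02,0.0005,-0.0005,0.0415,0,0,0,0.02])

```text
time_s: 36.58
position: [419.4, -325.3, 208.2]
eef_rot: [-0.0, 0.707, 0.707, -0.0]
contact_force: [0.1, -0.9, -1.0]
finger_gap: 32.2
grip_force: 54.5
```

move_arm(commands=[0,0,0,0,0,0,0.05,0,0,0,0,0,0,0.05,0,0,0,0,0,0,0.05,0,0,-0.04,0,0,0,0.06,0,0,-0.0915,0,0,0,0.06])

```text
time_s: 37.2
position: [419.1, -324.9, 300.5]
eef_rot: [-0.001, 0.707, 0.707, -0.0]
contact_force: [0.8, 0.1, 1.2]
finger_gap: 59.7
grip_force: 0.0
```

move_arm(commands=[0.035,0.035,0,0,0,0,0.06,0.07,0.07,0,0,0,0,0.06,0.105,0.105,0,0,0,0,0.06,0.14,0.14,0,0,0,0,0.06])

```text
time_s: 37.7
position: [560.5, -184.1, 300.4]
eef_rot: [0.0, 0.707, 0.707, 0.0]
contact_force: [0.7, -1.3, 0.4]
finger_gap: 60.1
grip_force: 0.0
```

move_arm(commands=[0.035,0.035,0,0,0,0,0.06,0.07,0.075,0,0,0,0,0.06,0.109,0.118,0,0,0,0,0.06,0.109,0.118,0,0,0,0,0.06,0.109,0.118,0,0,0,0,0.06])

```text
time_s: 38.33
position: [677.1, -76.6, 299.8]
eef_rot: [-0.0, 0.707, 0.707, -0.001]
contact_force: [0.3, -0.8, 0.6]
finger_gap: 60.2
grip_force: 0.0
```

Run:
```python
from h import *
np.set_printoptions(precision=1,suppress=True)
s=r.sense();print(s["time_s"],s["position"])
for n in("wrist","scene","side"):
  c=r.camera(n);f=n=="wrist"
  for col in("green",):
    for a,b,ce in blobs(c,col,40): print(n,col,a,plane(c,*ce,48,f),plane(c,*ce,53,f))
```

```text
38.325 [677.1 -76.6 299.8]
wrist green 3078 [680.  -72.5] [679.9 -71.1]
wrist green 1540 [676.8 -76.2] [676.8 -74.7]
wrist green 90 [ 527.2 -264.4] [ 530.6 -258.7]
scene green 47 [ 410.8 -324.9] [ 418.7 -323.8]
scene green 168 [ 455.7 -319.3] [ 463.3 -318.2]
scene green 131 [ 567.3 -314.3] [ 574.2 -313.3]
scene green 241 [ 659.1 -314.2] [ 665.3 -313.1]
scene green 230 [715.6 -83.4] [721.4 -84. ]
side green 188 [ 664.3 -117.4] [ 660.6 -122.4]
side green 171 [ 625.6 -341.8] [ 622.2 -344.6]
side green 429 [ 574.8 -348.3] [ 571.9 -351. ]
side green 511 [ 492.5 -349.4] [ 490.4 -352.1]
side green 323 [ 421.9 -322.5] [ 420.5 -325.5]
side green 884 [ 413.6 -344.3] [ 412.3 -347.1]
side green 335 [ 371.  -342.6] [ 370.1 -345.4]
```

move_arm(commands=[0,0,0.04,0,0,0,0.06,0,0,0.075,0,0,0,0.06,0,0,0.097,0,0,0,0.06,0,0,0.097,0,0,0,0.06,0,0,0.097,0,0,0,0.02])

```text
time_s: 39.1
position: [678.2, -76.7, 204.6]
eef_rot: [0.001, 0.707, 0.707, 0.001]
contact_force: [0.2, -0.1, 0.4]
finger_gap: 43.3
grip_force: 0.0
```

move_arm(commands=[0,0,0,0,0,0,0.02,0,0,0,0,0,0,0.02,0,0,0,0,0,0,0.02,0,0,0,0,0,0,0.02])

```text
time_s: 39.6
position: [678.4, -76.6, 205.2]
eef_rot: [0.001, 0.707, 0.707, 0.001]
contact_force: [-1.3, -0.4, 6.8]
finger_gap: 32.1
grip_force: 50.2
```

move_arm(commands=[0,0,-0.03,0,0,0,0.02,0,0,-0.07,0,0,0,0.02,0,0,-0.11,0,0,0,0.02,0,0,-0.137,0,0,0,0.02,0,0,-0.137,0,0,0,0.02])

```text
time_s: 40.22
position: [678.3, -76.4, 343.0]
eef_rot: [0.002, 0.707, 0.707, 0.002]
contact_force: [-0.4, -0.4, -2.1]
finger_gap: 32.0
grip_force: 50.0
```

move_arm(commands=[-0.037,-0.025,0,0,0,0,0.02,-0.074,-0.05,0,0,0,0,0.02,-0.11,-0.075,0,0,0,0,0.02,-0.147,-0.1,0,0,0,0,0.02])

```text
time_s: 40.72
position: [576.1, -224.0, 338.6]
eef_rot: [-0.001, 0.707, 0.707, -0.001]
contact_force: [0.7, -0.6, -1.6]
finger_gap: 32.0
grip_force: 50.1
```

move_arm(commands=[-0.037,-0.025,0,0,0,0,0.02,-0.074,-0.05,0,0,0,0,0.02,-0.101,-0.069,0,0,0,0,0.02,-0.101,-0.069,0.03,0,0,0,0.02,-0.101,-0.069,0.06,0,0,0,0.02])

```text
time_s: 41.35
position: [507.6, -324.4, 278.3]
eef_rot: [-0.001, 0.707, 0.707, -0.0]
contact_force: [-0.1, 0.0, -1.5]
finger_gap: 32.0
grip_force: 50.1
```

move_arm(commands=[0,0,0.03,0,0,0,0.02,0,0,0.03,0,0,0,0.02,0,0,0.03,0,0,0,0.02])

```text
time_s: 41.72
position: [508.6, -324.4, 250.6]
eef_rot: [0.0, 0.707, 0.707, -0.0]
contact_force: [-0.2, -0.6, -0.5]
finger_gap: 31.9
grip_force: 50.0
```

Run:
```python
from h import *
np.set_printoptions(precision=1,suppress=True)
s=r.sense();print(s["time_s"],s["position"],s["finger_gap"])
c=r.camera("wrist")
for a,b,ce in blobs(c,"green",150): print(a,ce,plane(c,*ce,s["position"][2]-157,1),plane(c,*ce,5,1))
```

```text
41.725 [ 508.6 -324.4  250.6] 31.866495924564774
992 [532.5 249.1] [ 592.2 -296.7] [ 651.3 -323.6]
2609 [460.9 247.6] [ 559.9 -295.9] [ 596.3 -322.2]
5818 [320.8 254.5] [ 507.8 -298.3] [ 507.6 -326.3]
3868 [179.7 261.3] [ 454.5 -301.3] [ 417.  -331.5]
577 [113.8 277.5] [ 423.1 -309. ] [ 363.7 -344.4]
1873 [148.9 277.2] [ 440.1 -308.2] [ 392.6 -343.1]
3866 [321.1 317.5] [ 507.9 -323.5] [ 507.8 -369.1]
382 [320.9 346.9] [ 507.8 -336.7] [ 507.7 -391.6]
```

move_arm(commands=[-0.0005,0,0.015,0,0,0,0.02,-0.0005,0,0.03,0,0,0,0.02,-0.0005,0,0.0415,0,0,0,0.02,-0.0005,0,0.0415,0,0,0,0.02,-0.0005,0,0.0415,0,0,0,0.02])

```text
time_s: 42.4
position: [508.5, -324.8, 208.5]
eef_rot: [-0.0, 0.707, 0.707, -0.0]
contact_force: [-1.8, 1.3, 1.9]
finger_gap: 31.9
grip_force: 55.2
```

move_arm(commands=[0,0,0,0,0,0,0.05,0,0,0,0,0,0,0.05,0,0,0,0,0,0,0.05,0,0,-0.04,0,0,0,0.06,0,0,-0.0915,0,0,0,0.06])

```text
time_s: 43.02
position: [508.0, -324.4, 300.1]
eef_rot: [-0.001, 0.707, 0.707, -0.0]
contact_force: [0.4, -1.2, 0.4]
finger_gap: 59.7
grip_force: 0.0
```

move_arm(commands=[0,0,-0.06,0,0,0,0.06,0.06,0,-0.1,0,0,0,0.06,0.12,0,-0.1,0,0,0,0.06,0.18,0,-0.1,0,0,0,0.06,0.23,0,-0.1,0,0,0,0.06])

```text
time_s: 43.65
position: [508.2, -92.3, 400.5]
eef_rot: [0.0, 0.707, 0.708, 0.0]
contact_force: [0.2, -0.2, 0.8]
finger_gap: 60.4
grip_force: 0.0
```

move_arm(commands=[0,0,0,0,0,0,0.06,0,0,0,0,0,0,0.06])

```text
time_s: 43.9
position: [508.5, -95.3, 400.3]
eef_rot: [0.0, 0.707, 0.707, -0.0]
contact_force: [-0.1, -0.4, -0.4]
finger_gap: 60.0
grip_force: 0.0
```

Run:
```python
from h import *
s=r.sense();print(s["time_s"],s["position"],s["contact_force"])
a=r.camera("scene")["color"][180:360,120:490];b=r.camera("side")["color"][180:480,140:480]
a=cv2.resize(a,(616,300));b=cv2.resize(b,(340,300))
o=np.zeros((600,616,3),np.uint8);o[:300]=a;o[300:,:340]=b;cv2.imwrite("pics/fin.png",o[:,:,::-1])
```

```text
43.9 [508.4539288  -95.30214531 400.29477043] [-0.09793448 -0.40621125 -0.39800165]
```

View pics/fin.png

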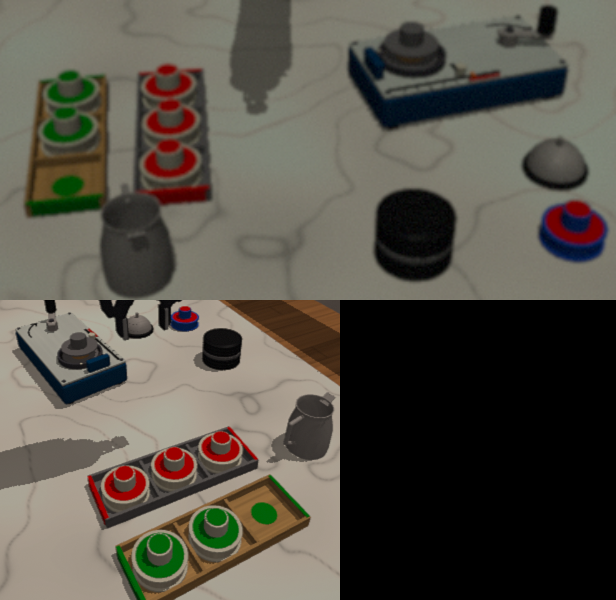

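The picture shows three red reels flat in the grey tray (scene side), two green reels flat in the oak tray, and the grey reel on the turntable. The bell, lids, pitcher and blue look-alike are untouched.

```bash
python3 -c "
from station import r
print(r.finish_job())"
```

```text
the job is handed in; nothing more can be done
None
```

The job is handed in: I stopped the crank about a third of a turn after the strip was due to come off, put the grey reel on the turntable, and laid three red and two green reels flat in their trays; the final pictures show everything in place and the bell, lids, pitcher and blue look-alike untouched.

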